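# Build up a trolley-wheel axle in the stock room

## Task

Thread the aluminium spacer, then the dark steel washer, then the brass bushing onto the upright axle bolt in the blue jig, in that order, and push the stack down until the red collar is fully home on the bolt's foot and the parts lie flat on one another. Feel your way: never load the jig or its bolt with more than 40 N, in any direction. Let go of everything, and leave the other things on the bench where they are.

Things in the scene. Friction and masses are not known exactly. Their poses are not given: they have to be found in the camera images.
- jig: Blue steel axle jig fixed to the bench: a flat plate 130 x 90 x 15 mm (its x, y, z), origin at the centre of its underside on the bench, z up. A black slot runs along its x axis. A bright steel axle bolt stands upright in the slot, clamped tight: it does not shift under careful pushing.
- slot_mid (a point): Middle of the slot, on the plate's top. The bolt stands exactly on the slot's centre line (y = 0) but anywhere from -18 to +18 mm along x: not reported, so see or feel it. Bolt, heights above the bench: foot flange 30 mm across with its top at 21 mm; plain shank 12 mm in diameter up to 91 mm; short taper to 9 mm diameter at the flat tip, at 95 mm.
- collar (a joint): Red friction collar round the bolt's shank, 26 mm across, 8 mm thick. The value is its height in m above home (seated on the foot flange); its top face is 29 mm + value above the bench. It starts stuck 16 to 22 mm up, carries the parts' weight without moving, slides down under about 9 N in all (parts' weight included) and stays where left.
- spacer_mid (a point): Spacer: bright aluminium tube, 40 mm outside diameter, 20 mm tall, straight 14.4 mm bore, about 60 g. Point at its centre, halfway up; z along the bore. Lies flat on the bench at the start.
- washer_mid (a point): Washer: dark steel disc, 48 mm outside diameter, 6 mm thick, 14.4 mm bore, about 70 g. Point at its centre, half way through; z along the bore. Lies flat on the bench.
- bushing_mid (a point): Bushing: brass tube, 36 mm outside diameter, 28 mm tall, 14.4 mm bore, about 200 g. Point at its centre, halfway up; z along the bore. Stands on end on the bench.
- spacer: The spacer itself; origin at the centre of its lower face.
- washer: The washer itself; origin at the centre of its lower face.
- bushing: The bushing itself; origin at the centre of its lower face.
- seal: Bystander: orange plastic ring lying flat, 44 mm across, 9 mm thick, its hole only 7 mm: not part of the job. Origin at the centre of its underside.
- wrench: Bystander: steel wrench lying on the bench.
- screwdriver: Bystander: screwdriver lying on the bench.
- carton: Bystander: cardboard carton 100 x 140 x 70 mm.
- jar: Bystander: jar 70 mm across, 90 mm tall, green cap.
- mug: Bystander: white mug 80 mm across, 90 mm tall.
Not all that is in view belongs to the job. Of the things shaped like the washer, the dark steel one is meant.

How it is judged (in metres and radians):
On the way, in this order (a step that is already met when the one before it is completed fails the run):
1. the spacer is threaded on the bolt, down near or on the collar (x of spacer_mid in the frame of jig between -0.0205 and 0.0205 m and y of spacer_mid in the frame of jig between -0.004 and 0.004 m and z of spacer_mid in the frame of jig between 0.03 and 0.068 m and angle between the z axis of spacer_mid and the z axis of jig, either way round below 0.12 rad), for 0.2 s.
2. the washer is threaded on the bolt above the spacer (all of step 1 and x of washer_mid in the frame of jig between -0.0205 and 0.0205 m and y of washer_mid in the frame of jig between -0.004 and 0.004 m and z of washer_mid in the frame of jig between 0.045 and 0.08 m and angle between the z axis of washer_mid and the z axis of jig, either way round below 0.12 rad), for 0.2 s.
3. the bushing is threaded on the bolt above the washer (all of step 2 and x of bushing_mid in the frame of jig between -0.0205 and 0.0205 m and y of bushing_mid in the frame of jig between -0.004 and 0.004 m and z of bushing_mid in the frame of jig between 0.06 and 0.098 m and angle between the z axis of bushing_mid and the z axis of jig, either way round below 0.12 rad), for 0.2 s.
At the end, for the whole second after the job is handed in: The collar is home (within 2 mm), and spacer, washer and bushing are stacked on it around the bolt in that order: their mid-points 39, 52 and 69 mm above the bench (each within 2.5 mm), flat within 0.12 rad, within 4 mm of the slot's centre line and 20.5 mm of its middle, at rest and released (x of spacer_mid in the frame of jig between -0.0205 and 0.0205 m and y of spacer_mid in the frame of jig between -0.004 and 0.004 m and z of spacer_mid in the frame of jig between 0.0365 and 0.0415 m and angle between the z axis of each of spacer_mid, washer_mid, bushing_mid and the z axis of jig, either way round below 0.12 rad and x of washer_mid in the frame of jig between -0.0205 and 0.0205 m and y of washer_mid in the frame of jig between -0.004 and 0.004 m and z of washer_mid in the frame of jig between 0.0495 and 0.0545 m and x of bushing_mid in the frame of jig between -0.0205 and 0.0205 m and y of bushing_mid in the frame of jig between -0.004 and 0.004 m and z of bushing_mid in the frame of jig between 0.0665 and 0.0715 m and value of joint collar below 0.002 m and linear speed of each of spacer, washer, bushing below 0.01 m/s); the robot touches nothing.
It fails at once if the jig with its bolt and collar is loaded with more than 40 N (contact force between jig and anything else above 40 N).
It fails at once if another thing on the bench is displaced by more than 20 mm (distance of any of seal, wrench, screwdriver, carton, jar, mug from where it was at the start of the episode above 0.02 m).
It also fails if it takes over 72 s, if anything falls off the work surface, if the arm or the gripper's body presses on something with over 40 N, if the wrist force passes 120 N, or if a joint passes its speed limit or range.

## Robot

A 6-joint arm with a two-finger parallel gripper is mounted at the origin on the work surface. World frame = base frame: x ahead of the robot, y to its left, z up, the work surface at z = 0. Lengths are in mm, angles in rad, forces in N, time in s.
With the tool pointing down it reaches from about 275 to 1000 mm from the base axis. Payload 8.4 kg.
Tool frame: the origin (TCP) lies at the very end of the fingers, on their centre line; the grasp point (between the pads) lies 19 mm behind it; z points along the fingers, x is the direction in which the jaws open and shut, and the axes are right-handed (so a half turn about z gives the same grasp; the last joint's range is limited). The gripper opens to 85 mm and grips with 20 to 120 N. Pads are 22 mm wide; open, the fingers measure 114 mm over their backs; the gripper's body (76 mm by 85 mm) begins 54 mm behind the grasp point. The pads swing forward as they close: fully open they stand 13 mm farther back than shut.
Start: joints at [1.225, 0.353, 1.633, -0, 1.155, -0.002], TCP at [210.666, 588.428, 231.281] pointing down, gripper open.
Joint ranges: [-2.63, 2.63], [-0.92, 2.1], [0.06, 2.66], [-1.3, 4.44], [0, 2.69], [-3.02, 3.02]. Speed limits (rad/s): [2.22, 2.22, 2.79, 3.14, 3.14, 3.14].

## Interface

Orientations are given as [roll, pitch, yaw] about the fixed x, y, z axes, in that order (R = Rz(yaw) Ry(pitch) Rx(roll)).
In Python, from rig import r gives the robot as it stands.
- The arm moves only by the tool arm_command, never from a script. Its argument "targets" is a list of rows, each a list of 6 numbers: the shift along the tool's x, y, z in m, then the turn, a rotation vector about the tool's x, y, z in rad. A call has 1 to 20 rows; each row shifts and turns the commanded pose from where the row before left it, along the tool's axes as they then stand; what a row does not reach is not made up. A row lasts 1/12 s, in which the tool goes at most 41.7 mm and 7.16 degrees, less where a joint would pass 70% of its speed; a pose out of reach is approached as far as the arm can. A call is refused whole if a number of a shift passes 0.0417 or a number of a turn 0.125, either way. A call with a gripper value outside its range is refused whole. "fingers" is the finger opening in m, from 0 to 0.0854, set as the call begins (left out, the last holds). The fingers move at their own pace and stop on an object; "squeeze" is the grip in N (left out, the last holds). Time passes only in rows, so rows that do not move let the fingers close. It gives the time, the measured TCP pose, the force and the opening at its end, in the units of the state.
- r.sense(): the state, without advancing time (a new reading comes with each control period).
- r.grab_frame(name): name is "side" or "top" or "wrist"; returns a dict with "image" (400x640x3 uint8, blue, green, red), "fx", "fy", "cx", "cy" (pixels), "xyz" and "orientation" of the camera in the world. Camera axes: x right, y down, z forward; pixel columns grow to the right and rows downward; lengths in mm; the calibration is good to about 2 mm. A picture is of the moment at which its call begins. There is no depth.
- r.sign_off(): hands the job in, once; it reports no verdict.
The state is a dict: "clock": time; "qpos": joint angles; "qvel": joint speeds; "joint_efforts": joint torques, N m; "eef_pos": TCP position; "tcp_rot": TCP orientation; "contact_force": force on the tool from outside, world axes, zero at the start; "wrist_torque": the same for the moment, N m; "opening": opening from 0.0 (shut) to 1.0 (fully open).
Only numpy, scipy, OpenCV 4.12 (cv2) and the standard library are available. Lean on these libraries where they do the work, as an engineer would, in place of code of your own. Each camera call takes 0.05 s, during which the arm holds its last target.

## Working session

There is one attempt and no reset: what is moved stays moved. The work goes in short steps, Python scripts to look and compute and a tool call to move; the robot and the scene stay as the last step left them, time stands still between calls to the robot, and variables do not carry over. Pictures are saved under pics/ and viewed, and the job is handed in when it is done.

Besides the shell and the picture viewer there is one more tool, called after "Request:" as name(argument=value, ...), one argument or row to a line, values as JSON. arm_command: Moves the arm, as the interface text tells. Its arguments: {"type":"object","properties":{"targets":{"type":"array"},"fingers":{"type":"number"},"squeeze":{"type":"number"}},"required":["targets"]}

```bash
ls; mkdir -p pics; python3 - <<'E'
from rig import r
import cv2
print(r.sense())
for n in("side","top","wrist"):
    f=r.grab_frame(n); cv2.imwrite(f"pics/{n}0.png",f["image"]); print(n,{k:v for k,v in f.items() if k!="image"})
E
```

```text
pics
{'clock': 0.0, 'qpos': array([ 1.22461803e+00,  3.53703000e-01,  1.63415342e+00,  9.47790713e-06,
        1.15521490e+00, -2.40551974e-03]), 'qvel': array([ 1.17446893e-05, -4.04320742e-05, -1.22357012e-03,  5.56736841e-04,
        6.21511156e-04, -1.07831937e-03]), 'joint_efforts': array([ 1.01416259e-03, -6.05268645e+01, -3.42064297e+01, -7.04723746e-07,
        9.69446555e-03,  1.01163221e-05]), 'eef_pos': array([210.48300654, 587.96412423, 230.51918485]), 'tcp_rot': array([-3.14158043e+00,  1.47864415e-03,  1.22701973e+00]), 'contact_force': array([-0.10716172, -0.9941401 , -0.47230824]), 'wrist_torque': array([ 0.01999998, -0.00171899,  0.00848711]), 'opening': 0.9981990879394633}
side {'fx': 433.7759877827152, 'fy': 433.7759877827152, 'cx': 322.03714775948515, 'cy': 204.26975267575082, 'xyz': array([-128.49572021, -595.30025447, 1071.43286466]), 'orientation': array([-2.40302334, -0.00823744, -0.78119187])}
top {'fx': 385.68042773148227, 'fy': 385.68042773148227, 'cx': 321.46785859694086, 'cy': 201.58745370606704, 'xyz': array([ 430.11647732,   64.92109569, 1089.66941427]), 'orientation': array([-3.04328898, -0.01642514, -1.54057428])}
wrist {'fx': 309.97017746462683, 'fy': 309.97017746462683, 'cx': 320.7025773730374, 'cy': 196.92444381607248, 'xyz': array([138.22972583, 614.70102445, 372.38697128]), 'orientation': array([2.83471690e+00, 1.19468391e-03, 1.22735720e+00])}
```

View pics/top0.png

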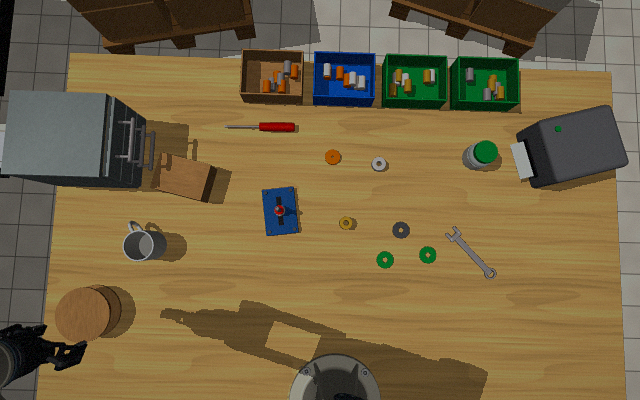

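View pics/side0.png

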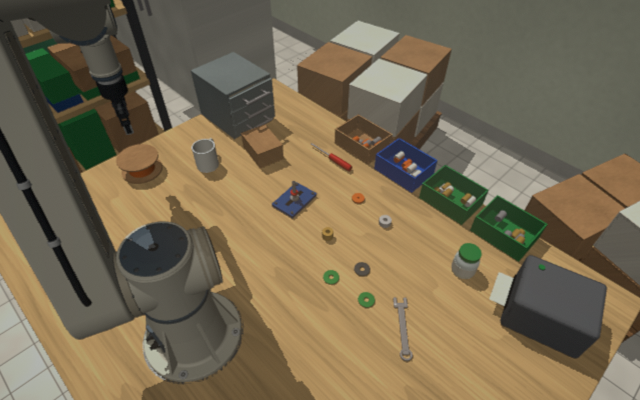

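View pics/wrist0.png

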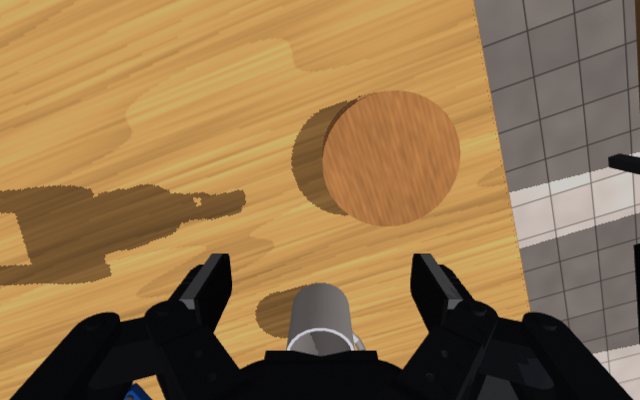

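Candidates (top view): spacer – silver ring (379,164). Washer-shaped – dark ring (401,230), green rings (385,260) and (428,255), orange seal (333,157). Bushing – brass (346,223). I choose silver (379,164), dark (401,230) and brass (346,223), and check them in a close crop.

```bash
cat > h.py <<'E'
import numpy as np, cv2
from scipy.spatial.transform import Rotation as R
from rig import r
def cam(f):
    return np.array(f["xyz"]),R.from_euler('xyz',f["orientation"]).as_matrix()
def onplane(f,u,v,z):
    o,M=cam(f); d=M@np.array([(u-f["cx"])/f["fx"],(v-f["cy"])/f["fy"],1.0])
    return o+d*(z-o[2])/d[2]
def proj(f,p):
    o,M=cam(f); c=M.T@(np.array(p,float)-o)
    return np.array([f["fx"]*c[0]/c[2]+f["cx"],f["fy"]*c[1]/c[2]+f["cy"]])
def st():
    s=r.sense(); print("t %.2f tcp %s rot %s F %s T %s op %.3f q %s"%(s["clock"],s["eef_pos"].round(1),s["tcp_rot"].round(3),s["contact_force"].round(1),s["wrist_torque"].round(2),s["opening"],s["qpos"].round(2))); return s
def crop(f,x0,y0,x1,y1,k,name):
    cv2.imwrite("pics/"+name,cv2.resize(f["image"][y0:y1,x0:x1],None,fx=k,fy=k,interpolation=cv2.INTER_NEAREST))
E
python3 - <<'E'
from h import *
import pickle
T=r.grab_frame("top"); S=r.grab_frame("side"); pickle.dump((T,S),open("f0.pkl","wb"))
crop(T,255,140,455,280,4,"topc.png"); crop(S,260,170,440,320,4,"sidec.png")
E
```

```text
(no output)
```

View pics/topc.png

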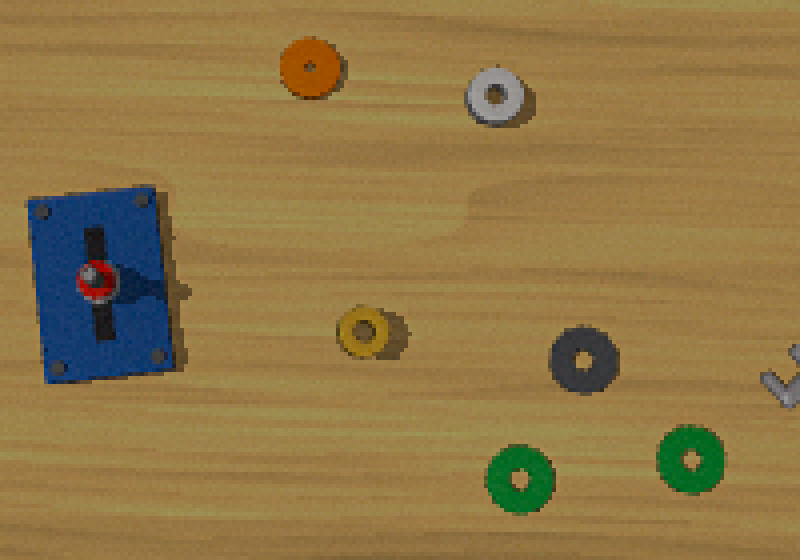

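View pics/sidec.png

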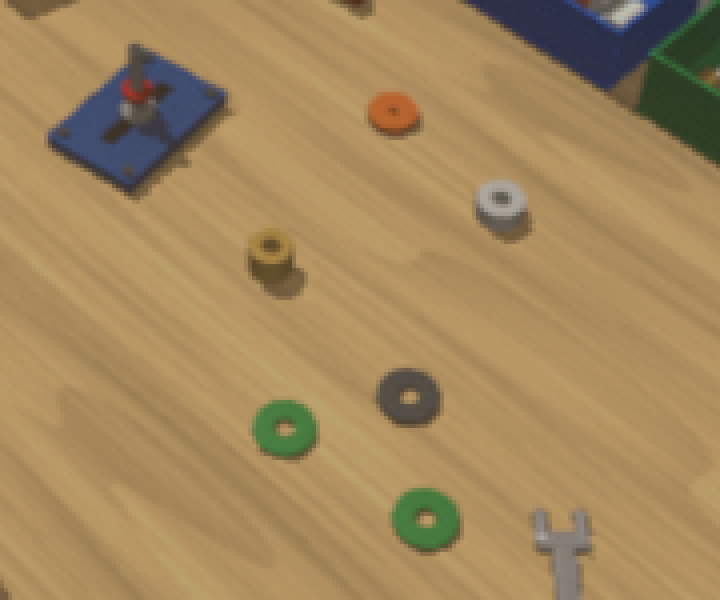

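The crop confirms it: silver tube (379,164), dark disc (401,230), brass tube (346,223); the bolt with red collar sits at (280,211), and the decoys are green or orange. Measuring.

```bash
cat > m0.py <<'E'
from h import *
import pickle
T,S=pickle.load(open("f0.pkl","rb"))
im=T["image"].astype(int); hsv=cv2.cvtColor(T["image"],cv2.COLOR_BGR2HSV)
b,g,rr=im[...,0],im[...,1],im[...,2]
def box(m,x,y,w):
    k=np.zeros_like(m);k[y-w:y+w,x-w:x+w]=1; return (m&(k>0)).astype(np.uint8)
def outer(m):
    c,_=cv2.findContours(m,cv2.RETR_EXTERNAL,cv2.CHAIN_APPROX_NONE); c=max(c,key=cv2.contourArea)
    f=np.zeros_like(m); cv2.drawContours(f,[c],-1,1,-1); M=cv2.moments(f,True); return M["m10"]/M["m00"],M["m01"]/M["m00"],M["m00"]
H,Sa,V=hsv[...,0],hsv[...,1],hsv[...,2]
sp=outer(box((Sa<50)&(V>130),379,163,12)); print("spacer",sp,onplane(T,*sp[:2],20).round(1))
wa=outer(box((Sa<70)&(V<110),401,230,14)); print("washer",wa,onplane(T,*wa[:2],6).round(1))
bu=outer(box((Sa>150)&(V>110),346,223,12)); print("bush",bu,onplane(T,*bu[:2],28).round(1))
se=outer(box((H<15)&(Sa>200)&(V>120),333,157,14)); print("seal",se,onplane(T,*se[:2],9).round(1))
m=((H>100)&(H<125)&(Sa>120)).astype(np.uint8); m=box(m,281,211,32)
c,_=cv2.findContours(m,cv2.RETR_EXTERNAL,cv2.CHAIN_APPROX_NONE); c=max(c,key=cv2.contourArea)
pts=np.array([onplane(T,*p[0],15)[:2] for p in c],np.float32)
print("jig",cv2.minAreaRect(pts))
for a,bb in ((0,0),): 
    x,y=np.where(0*m==0)[::-1][0],0
red=box(((H<8)|(H>172))&(Sa>150)&(V>90),281,211,14); o=outer(red); print("collar",o,onplane(T,*o[:2],47).round(1))
wr=(277.5,209); print("tip",onplane(T,279,208.5,95).round(1))
f=r.grab_frame("top"); 
E
python3 m0.py
```

```text
spacer (378.61870503597123, 163.16546762589928, 139.0) [ 650.1 -107.4   20. ]
washer (400.4669811320755, 229.5, 212.0) [ 465.7 -174.2    6. ]
bush (345.5378787878788, 222.32575757575756, 132.0) [480.  -17.4  28. ]
seal (338.0, 156.53846153846155, 13.0) [667.7   7.2   9. ]
jig ((507.49285888671875, 166.62838745117188), (128.43356323242188, 88.49113464355469), 8.4239501953125)
collar (278.9736842105263, 209.6315789473684, 38.0) [507.9 165.2  47. ]
tip [507.3 160.6  95. ]
```

Request:
arm_command(
  targets=[
    [0,0,0,0,0,0.12],
    [0,0,0,0,0,0.12],
    [0,0,0,0,0,0.12],
    [0,0,0,0,0,0.12],
    [0,0,0,0,0,0.12],
    [0,0,0,0,0,0.12],
    [0,0,0,0,0,0.12],
    [0,0,0,0,0,0.12],
    [0,0,0,0,0,0.12],
  ],
  fingers=0.0854,
  squeeze=30,
)

```text
clock: 1.05
eef_pos: [210.6, 588.4, 231.2]
tcp_rot: [3.141, 0.0, 0.141]
contact_force: [0.6, 0.6, -0.2]
opening: 0.998
```

Request:
arm_command(
  targets=[
    [0.0178,0.0356,0.0023,0,0,0],
    [0.0178,0.0356,0.0023,0,0,0],
    [0.0178,0.0356,0.0023,0,0,0],
    [0.0178,0.0356,0.0023,0,0,0],
    [0.0178,0.0356,0.0023,0,0,0],
    [0.0178,0.0356,0.0023,0,0,0],
    [0.0178,0.0356,0.0023,0,0,0],
    [0.0178,0.0356,0.0023,0,0,0],
    [0.0178,0.0356,0.0023,0,0,0],
    [0.0178,0.0356,0.0023,0,0,0],
    [0.0178,0.0356,0.0023,0,0,0],
    [0.0178,0.0356,0.0023,0,0,0],
    [0.0178,0.0356,0.0023,0,0,0],
    [0,0,0,0,0,0],
    [0,0,0,0,0,0],
  ],
)

```text
clock: 2.3
eef_pos: [508.2, 162.7, 201.2]
tcp_rot: [3.142, 0.0, 0.143]
contact_force: [-0.3, 0.2, -0.5]
opening: 1.0
```

```bash
python3 - <<'E'
from h import *
import pickle
st()
f=r.grab_frame("wrist"); pickle.dump(f,open("w1.pkl","wb")); cv2.imwrite("pics/w1.png",f["image"])
s=r.sense();print(proj(f,s["eef_pos"]))
E
```

```text
t 2.30 tcp [508.2 162.7 201.2] rot [3.142 0.    0.143] F [-0.3  0.2 -0.5] T [ 0.01 -0.   -0.01] op 1.000 q [ 0.31  0.24  1.86 -0.    1.04  0.16]
[318.59509129 255.81216562]
```

View pics/w1.png

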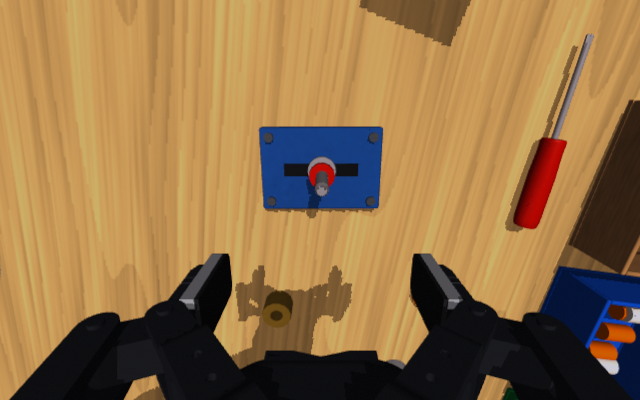

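The wrist view shows the jig with the bolt tip near (321,190), the collar at (321,176), and the bushing at (277,312).

```bash
python3 - <<'E'
from h import *
import pickle
f=pickle.load(open("w1.pkl","rb"))
crop(f,240,110,400,230,5,"w1c.png")
hsv=cv2.cvtColor(f["image"],cv2.COLOR_BGR2HSV);H,S,V=cv2.split(hsv)
m=np.zeros_like(H);m[110:225,245:400]=1
b=((H>95)&(H<130)&(S>120)&(m>0)).astype(np.uint8)
c,_=cv2.findContours(b,cv2.RETR_EXTERNAL,cv2.CHAIN_APPROX_NONE);c=max(c,key=cv2.contourArea)
pts=np.array([onplane(f,*p[0],15)[:2] for p in c],np.float32);print(cv2.minAreaRect(pts))
print(onplane(f,321,190,95), onplane(f,321,176,47))
E
```

```text
((507.8648681640625, 168.60186767578125), (127.89315795898438, 87.82781982421875), 8.226717948913574)
[508.18175919 167.97547659  95.        ] [508.18048742 168.24133645  47.        ]
```

View pics/w1c.png

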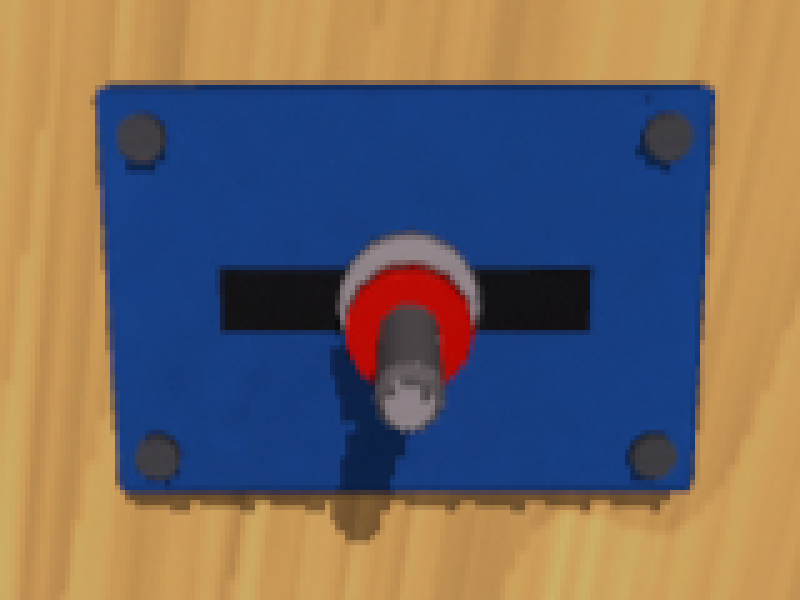

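Request:
arm_command(
  targets=[
    [0.0128,0.0357,0.0101,0,0,0],
    [0.0128,0.0357,0.0101,0,0,0],
    [0.0128,0.0357,0.0101,0,0,0],
    [0.0128,0.0357,0.0101,0,0,0],
    [0.0128,0.0357,0.0101,0,0,0],
    [0.0128,0.0357,0.0101,0,0,0],
    [0.0128,0.0357,0.0101,0,0,0],
    [0.0128,0.0357,0.0101,0,0,0],
    [0,0,0,0,0,0],
    [0,0,0,0,0,0],
  ],
  fingers=0.062,
)

```text
clock: 3.18
eef_pos: [650.5, -102.8, 119.6]
tcp_rot: [-3.141, 0.001, 0.146]
contact_force: [0.3, 0.4, -0.1]
opening: 0.725
```

```bash
python3 - <<'E'
from h import *
import pickle
st()
f=r.grab_frame("wrist"); pickle.dump(f,open("w2.pkl","wb")); cv2.imwrite("pics/w2.png",f["image"])
E
```

```text
t 3.18 tcp [ 650.5 -102.8  119.6] rot [-3.141e+00  1.000e-03  1.460e-01] F [ 0.3  0.4 -0.1] T [-0.04  0.06  0.02] op 0.725 q [-0.16  0.52  1.64  0.    0.98 -0.31]
```

View pics/w2.png

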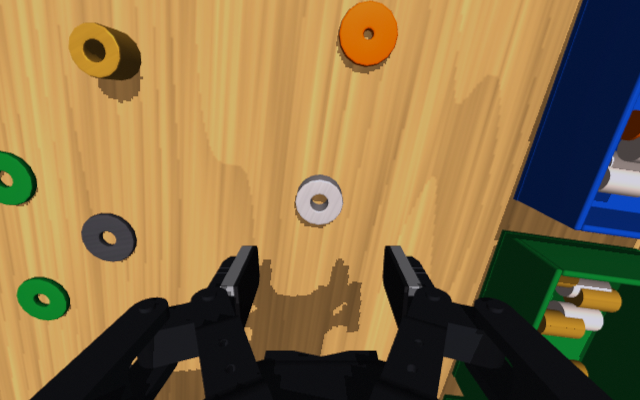

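The spacer is at (319,202), the washer at (108,238), the bushing top at (94,50), the orange seal at (368,33) and the green rings at the left. Measuring these three here.

```bash
cat >> h.py <<'E'
def ell(f,mask,x,y,w,z):
    k=np.zeros(mask.shape,np.uint8); cv2.circle(k,(x,y),w,1,-1); m=(mask&(k>0)).astype(np.uint8)
    c,_=cv2.findContours(m,cv2.RETR_EXTERNAL,cv2.CHAIN_APPROX_NONE); c=max(c,key=cv2.contourArea)
    P=np.array([onplane(f,*p[0],z)[:2] for p in c],np.float32)
    (cx,cy),rad=cv2.minEnclosingCircle(P); h=cv2.convexHull(P); M=cv2.moments(h)
    return np.array([M["m10"]/M["m00"],M["m01"]/M["m00"]]).round(1),(round(cx,1),round(cy,1)),round(2*rad,1), round(2*np.sqrt(M["m00"]/np.pi),1)
def hsv(f): return cv2.split(cv2.cvtColor(f["image"],cv2.COLOR_BGR2HSV))
E
python3 - <<'E'
from h import *
import pickle
f=pickle.load(open("w2.pkl","rb")); H,S,V=hsv(f)
crop(f,280,165,360,235,8,"w2c.png")
print(V[195:210:5,300:340:4],S[205,300:340:4])
print("sp",ell(f,(S<50)&(V>170),319,202,30,20))
print("wa",ell(f,(S<90)&(V<110),108,238,34,6))
print("bu",ell(f,(S>120)&(V>140),94,50,30,28))
E
```

```text
[[204 198 198 191 134 123 149 197 200 200]
 [199 196 201 111 130 122 117 176 199 197]
 [198 200 200  90 105 102  88 189 199 198]] [14 14 13 17 19 15 14 15 14 14]
sp (array([ 649.7, -106.1]), (649.6, -106.2), 38.4, np.float64(37.6))
wa (array([ 467.6, -172. ]), (467.7, -171.9), 49.1, np.float64(47.3))
bu (array([479.5, -17.6]), (479.7, -16.7), 43.8, np.float64(37.8))
```

View pics/w2c.png

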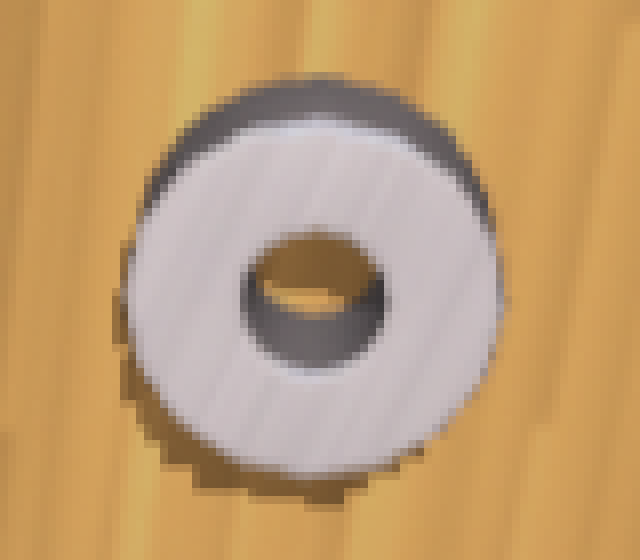

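Request:
arm_command(
  targets=[
    [-0.0013,0.0032,0.03,0,0,0],
    [0,0,0.035,0,0,0],
    [0,0,0.03,0,0,0],
    [0,0,0.012,0,0,0],
    [0,0,0.006,0,0,0],
    [0,0,0.003,0,0,0],
    [0,0,0,0,0,0],
  ],
)

```text
clock: 3.82
eef_pos: [650.3, -105.6, 5.6]
tcp_rot: [3.141, -0.001, 0.148]
contact_force: [0.4, 0.1, -0.9]
opening: 0.723
```

```bash
python3 - <<'E'
from h import *
import pickle
st()
f=r.grab_frame("wrist"); pickle.dump(f,open("w3.pkl","wb")); cv2.imwrite("pics/w3.png",f["image"])
E
```

```text
t 3.82 tcp [ 650.3 -105.6    5.6] rot [ 3.141e+00 -1.000e-03  1.480e-01] F [ 0.4  0.1 -0.9] T [0.01 0.01 0.01] op 0.723 q [-0.16  0.67  1.69  0.    0.78 -0.31]
```

View pics/w3.png

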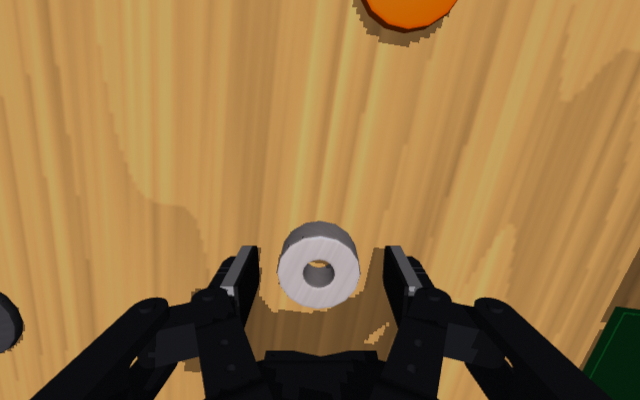

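The spacer is centred between the pads. I'll lower it slightly and grip.

Request:
arm_command(
  targets=[
    [0,0,0.002,0,0,0],
    [0,0,0,0,0,0],
    [0,0,0,0,0,0],
    [0,0,0,0,0,0],
    [0,0,0,0,0,0],
    [0,0,0,0,0,0],
  ],
  fingers=0.03,
  squeeze=30,
)

```text
clock: 4.37
eef_pos: [650.6, -106.5, 4.1]
tcp_rot: [3.141, -0.002, 0.147]
contact_force: [-0.9, 1.4, 4.6]
opening: 0.454
```

```bash
python3 - <<'E'
from h import *
import pickle
st()
f=r.grab_frame("wrist"); pickle.dump(f,open("w3.pkl","wb")); cv2.imwrite("pics/w4.png",f["image"])
E
```

```text
t 4.37 tcp [ 650.6 -106.5    4.1] rot [ 3.141e+00 -2.000e-03  1.470e-01] F [-0.9  1.4  4.6] T [ 0.17  0.13 -0.02] op 0.454 q [-0.16  0.67  1.69  0.    0.78 -0.31]
```

View pics/w4.png

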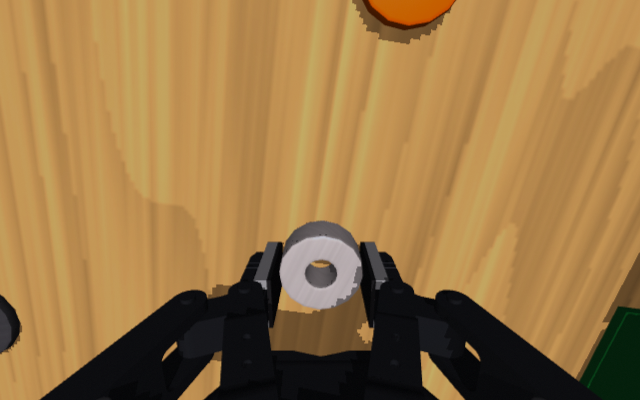

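Request:
arm_command(
  targets=[
    [0,0,-0.01,0,0,0],
    [0,0,-0.03,0,0,0],
    [0,0,-0.035,0,0,0],
    [0,0,-0.03,0,0,0],
    [-0.0145,-0.0353,0,0,0,0],
    [-0.0145,-0.0353,0,0,0,0],
    [-0.0145,-0.0353,0,0,0,0],
    [-0.0145,-0.0353,0,0,0,0],
    [-0.0145,-0.0353,0,0,0,0],
    [-0.0145,-0.0353,0,0,0,0],
    [-0.0145,-0.0353,0,0,0,0],
    [0,0,0,0,0,0],
    [0,0,0,0,0,0],
    [0,0,0,0,0,0],
  ],
)

```text
clock: 5.58
eef_pos: [513.7, 123.3, 108.5]
tcp_rot: [3.141, -0.002, 0.148]
contact_force: [-0.2, -0.1, -0.6]
opening: 0.454
```

```bash
python3 - <<'E'
from h import *
import pickle
st()
f=r.grab_frame("wrist"); pickle.dump(f,open("w5.pkl","wb")); cv2.imwrite("pics/w5.png",f["image"])
E
```

```text
t 5.58 tcp [513.7 123.3 108.5] rot [ 3.141e+00 -2.000e-03  1.480e-01] F [-0.2 -0.1 -0.6] T [ 0.01  0.   -0.01] op 0.454 q [ 0.23  0.36  1.95 -0.    0.84  0.09]
```

View pics/w5.png

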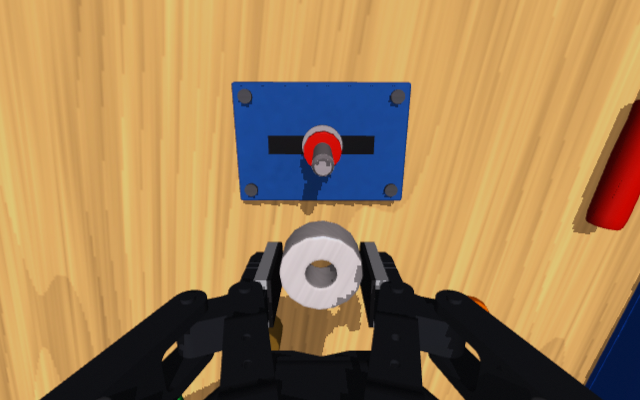

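The spacer is held with its bore at (320,271), and the bolt tip is visible at (322,167). Measuring the gap between them.

```bash
python3 - <<'E'
from h import *
import pickle
f=pickle.load(open("w5.pkl","rb")); H,S,V=hsv(f)
zt=124.4
print("sp outer",ell(f,(S<50)&(V>150),320,268,44,zt))
print("bore",ell(f,(V<165),320,272,21,zt))
crop(f,280,120,360,310,3,"w5c.png")
crop(f,300,145,345,185,14,"w5d.png")
print(V[160:176:2,308:336:2]);print(S[160:176:2,308:336:2])
E
```

```text
sp outer (array([513.6, 124.2]), (514.0, 123.9), 38.8, np.float64(37.6))
bore (array([514.1, 123.9]), (514.1, 124.0), 15.1, np.float64(14.6))
[[205 205 129  99 107 101  91  92  91  92 104 101 104 196]
 [196 205 126  97  92  89 156 157 156  99  89 107  90 189]
 [ 84 194  97  99 100 126 156 157 157 106  88 145  83 149]
 [ 81  75  76 131 160 160 161 161 160 141 135 155  81 115]
 [ 80  80  91 108 159 159 159 159 159 158 158 157  72 137]
 [ 81  80  77  62 152 157 157 157 157 157 157 146  64 145]
 [ 81  81  81  79 111 156 156 156 156 156 144  81 137 145]
 [ 80  81  81  81  71 102 141 158 148 129  63  94 145 144]]
[[253 251  99  21  21  20  20  19  22  22  22  20  22 225]
 [238 251  77  21  22  23  21  21  18  23  20  19  20 206]
 [155 237  68  23  20  20  20  19  18  19  20  19  22 183]
 [208 150  27  19  19  19  21  21  19  18  19  18  19 131]
 [207 210  28  21  21  21  19  19  19  18  18  18  21 169]
 [208 207 176  21  20  19  19  21  21  21  21  23  44 202]
 [205 208 211  84  21  18  18  20  20  20  19  19 171 209]
 [210 208 208 211 115  20  20  19  19  20  49 117 208 211]]
```

View pics/w5d.png

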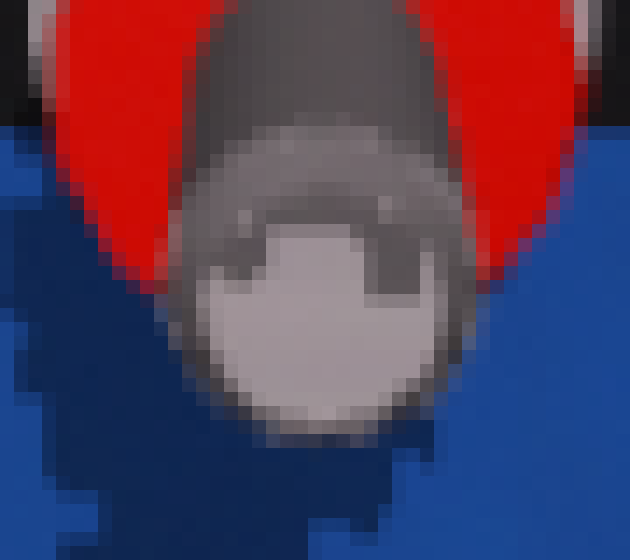

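View pics/w5c.png

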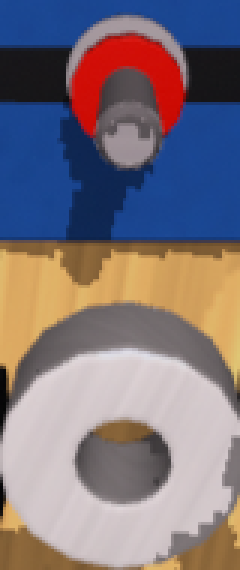

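```bash
cat >> h.py <<'E'
def totool(d,yaw=0.146):
    c,s=np.cos(yaw),np.sin(yaw); return np.array([d[0]*c+d[1]*s, d[0]*s-d[1]*c]).round(2)
E
python3 - <<'E'
from h import *
import pickle
f=pickle.load(open("w5.pkl","rb"))
p=onplane(f,322.5,167,95)[:2]; print(p,totool(p-[514.1,123.95]), onplane(f,322.5,140+0,45))
E
```

```text
[508.57949977 167.47453694] [  0.87 -43.86] [507.84128632 174.79423513  45.        ]
```

Request:
arm_command(
  targets=[
    [0.0009,-0.0239,0,0,0,0],
    [0,-0.02,0,0,0,0],
    [0,0,0,0,0,0],
    [0,0,0,0,0,0],
    [0,0,0,0,0,0],
  ],
)

```text
clock: 6.05
eef_pos: [508.0, 165.7, 107.6]
tcp_rot: [3.141, -0.0, 0.146]
contact_force: [-0.5, 0.3, -1.0]
opening: 0.451
```

```bash
python3 - <<'E'
from h import *
import pickle
s=st(); print(totool(s["eef_pos"][:2]-[513.7,123.3]))
f=r.grab_frame("wrist"); crop(f,240,180,400,320,5,"w6.png")
E
```

```text
t 6.05 tcp [508.  165.7 107.6] rot [ 3.141 -0.     0.146] F [-0.5  0.3 -1. ] T [0.04 0.01 0.01] op 0.451 q [ 0.31  0.37  1.93 -0.    0.84  0.17]
[  0.56 -42.78]
```

View pics/w6.png

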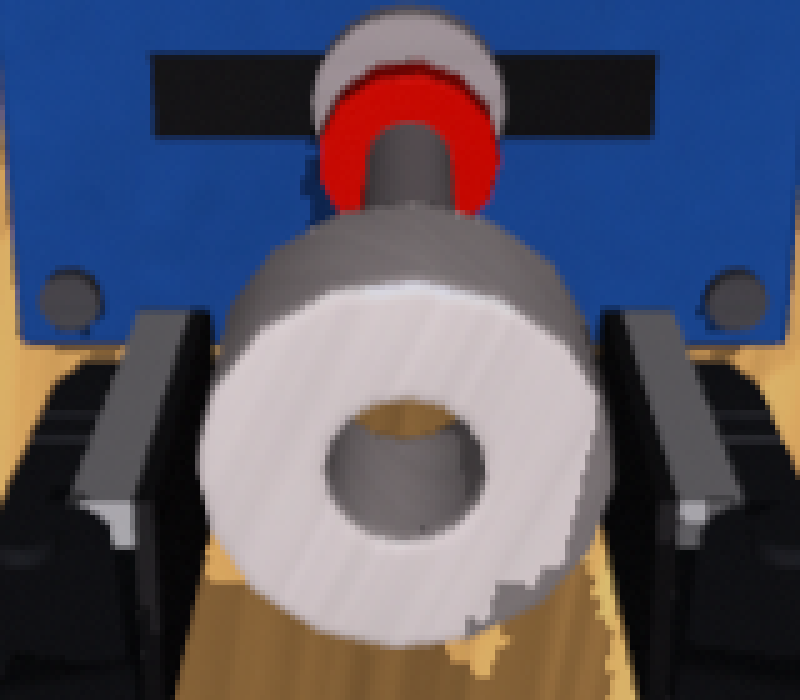

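Request:
arm_command(
  targets=[
    [0.0002,-0.0008,0.003,0,0,0],
    [0,0,0.003,0,0,0],
    [0,0,0.002,0,0,0],
    [0,0,0.0015,0,0,0],
    [0,0,0.0015,0,0,0],
    [0,0,0,0,0,0],
  ],
)

```text
clock: 6.6
eef_pos: [507.4, 167.5, 96.2]
tcp_rot: [3.141, 0.001, 0.147]
contact_force: [0.3, 0.6, -0.5]
opening: 0.458
```

```bash
python3 - <<'E'
from h import *
s=st(); print(totool(s["eef_pos"][:2]-[513.7,123.3]))
E
```

```text
t 6.60 tcp [507.4 167.5  96.2] rot [3.141e+00 1.000e-03 1.470e-01] F [ 0.3  0.6 -0.5] T [ 0.02  0.01 -0.02] op 0.458 q [ 0.32  0.39  1.94 -0.    0.82  0.17]
[  0.22 -44.61]
```

No contact with the bottom at about 92 mm, so the bore is over the tip. Continuing slowly.

Request:
arm_command(
  targets=[
    [0,0,0.0015,0,0,0],
    [0,0,0.0015,0,0,0],
    [0,0,0.0015,0,0,0],
    [0,0,0.0015,0,0,0],
    [0,0,0,0,0,0],
  ],
)

```text
clock: 7.02
eef_pos: [507.4, 167.6, 90.3]
tcp_rot: [3.142, 0.0, 0.147]
contact_force: [0.0, 0.1, -0.9]
opening: 0.455
```

```bash
python3 - <<'E'
from h import *
s=st(); print(totool(s["eef_pos"][:2]-[513.7,123.3]))
f=r.grab_frame("wrist"); crop(f,240,180,400,320,5,"w7.png")
E
```

```text
t 7.02 tcp [507.4 167.6  90.3] rot [3.142 0.    0.147] F [ 0.   0.1 -0.9] T [-0.02  0.04 -0.01] op 0.455 q [ 0.32  0.4   1.94 -0.    0.8   0.17]
[  0.2 -44.7]
```

View pics/w7.png

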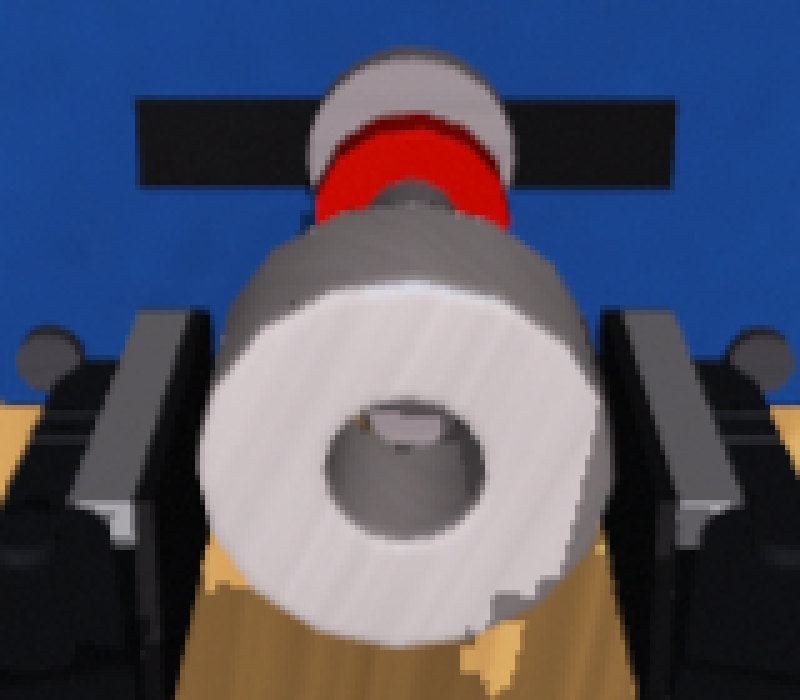

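The tip is visible inside the bore, roughly centred. Sliding down.

Request:
arm_command(
  targets=[
    [0,0,0.002,0,0,0],
    [0,0,0.003,0,0,0],
    [0,0,0.003,0,0,0],
    [0,0,0.003,0,0,0],
    [0,0,0.003,0,0,0],
    [0,0,0.002,0,0,0],
  ],
)

```text
clock: 7.57
eef_pos: [507.4, 167.5, 74.0]
tcp_rot: [3.141, 0.001, 0.147]
contact_force: [0.2, -0.5, -0.4]
opening: 0.452
```

Request:
arm_command(
  targets=[
    [0,0,0.003,0,0,0],
    [0,0,0.003,0,0,0],
    [0,0,0.003,0,0,0],
    [0,0,0.002,0,0,0],
    [0,0,0.002,0,0,0],
    [0,0,0,0,0,0],
  ],
)

```text
clock: 8.07
eef_pos: [507.4, 167.5, 61.2]
tcp_rot: [3.141, 0.001, 0.147]
contact_force: [0.0, -0.8, -1.2]
opening: 0.456
```

Request:
arm_command(
  targets=[
    [0,0,0.001,0,0,0],
    [0,0,0.001,0,0,0],
    [0,0,0.001,0,0,0],
    [0,0,0.001,0,0,0],
    [0,0,0.001,0,0,0],
    [0,0,0,0,0,0],
  ],
)

```text
clock: 8.57
eef_pos: [507.5, 167.6, 56.4]
tcp_rot: [3.142, 0.0, 0.147]
contact_force: [-0.0, -0.1, -0.2]
opening: 0.457
```

```bash
python3 - <<'E'
from h import *
s=st()
f=r.grab_frame("wrist"); crop(f,240,180,400,320,5,"w8.png")
E
```

```text
t 8.57 tcp [507.5 167.6  56.4] rot [3.142 0.    0.147] F [-0.  -0.1 -0.2] T [-0.04 -0.01 -0.02] op 0.457 q [ 0.32  0.45  1.96 -0.    0.73  0.17]
```

View pics/w8.png

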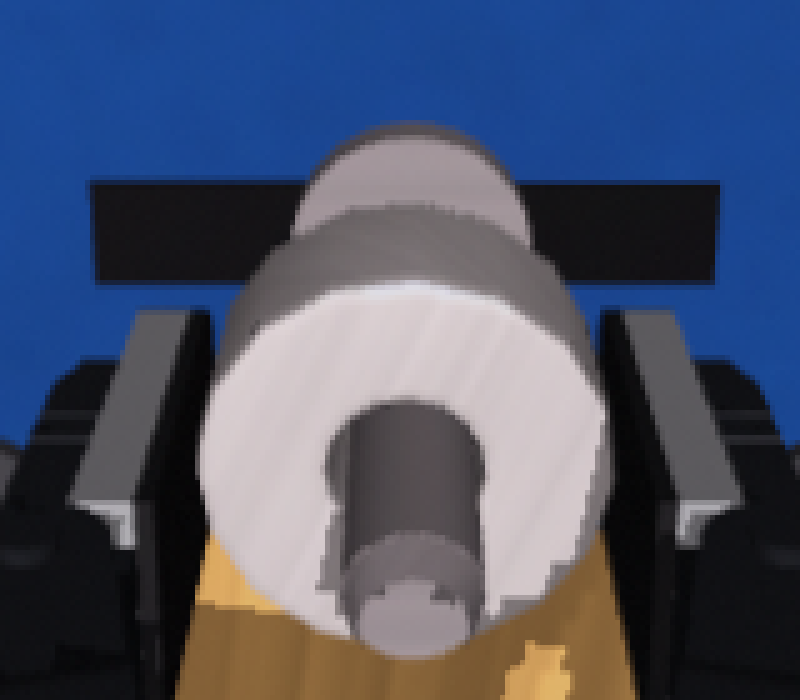

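Request:
arm_command(
  targets=[
    [0.0003,-0.0003,0.001,0,0,0],
    [0.0003,-0.0003,0.001,0,0,0],
    [0,0,0.001,0,0,0],
    [0,0,0,0,0,0],
  ],
)

```text
clock: 8.95
eef_pos: [508.0, 168.2, 53.4]
tcp_rot: [3.142, 0.0, 0.147]
contact_force: [0.4, 0.2, -0.6]
opening: 0.452
```

```bash
python3 - <<'E'
from h import *
s=st()
E
```

```text
t 8.95 tcp [508.  168.2  53.4] rot [3.142 0.    0.147] F [ 0.4  0.2 -0.6] T [-0.02 -0.01  0.01] op 0.452 q [0.32 0.46 1.96 0.   0.73 0.17]
```

Request:
arm_command(
  targets=[
    [0,0,0.001,0,0,0],
    [0,0,0.001,0,0,0],
    [0,0,0,0,0,0],
  ],
)

```text
clock: 9.2
eef_pos: [508.0, 168.2, 51.4]
tcp_rot: [3.142, 0.0, 0.147]
contact_force: [-0.1, -0.4, -0.5]
opening: 0.455
```

Request:
arm_command(
  targets=[
    [0,0,0.001,0,0,0],
    [0,0,0,0,0,0],
  ],
)

```text
clock: 9.37
eef_pos: [508.0, 168.2, 50.5]
tcp_rot: [3.142, 0.0, 0.147]
contact_force: [0.2, -0.1, -0.1]
opening: 0.449
```

Request:
arm_command(
  targets=[
    [0,0,0,0,0,0],
    [0,0,0,0,0,0],
    [0,0,0,0,0,0],
    [0,0,-0.01,0,0,0],
    [0,0,-0.03,0,0,0],
    [0,0,-0.04,0,0,0],
  ],
  fingers=0.062,
)

```text
clock: 9.87
eef_pos: [506.0, 167.6, 129.7]
tcp_rot: [3.141, 0.005, 0.147]
contact_force: [1.0, 0.4, -0.6]
opening: 0.725
```

```bash
python3 - <<'E'
from h import *
s=st()
f=r.grab_frame("wrist"); crop(f,240,120,400,260,5,"w9.png")
E
```

```text
t 9.87 tcp [506.  167.6 129.7] rot [3.141 0.005 0.147] F [ 1.   0.4 -0.6] T [-0.   -0.02  0.  ] op 0.725 q [ 0.32  0.34  1.92 -0.    0.89  0.17]
```

View pics/w9.png

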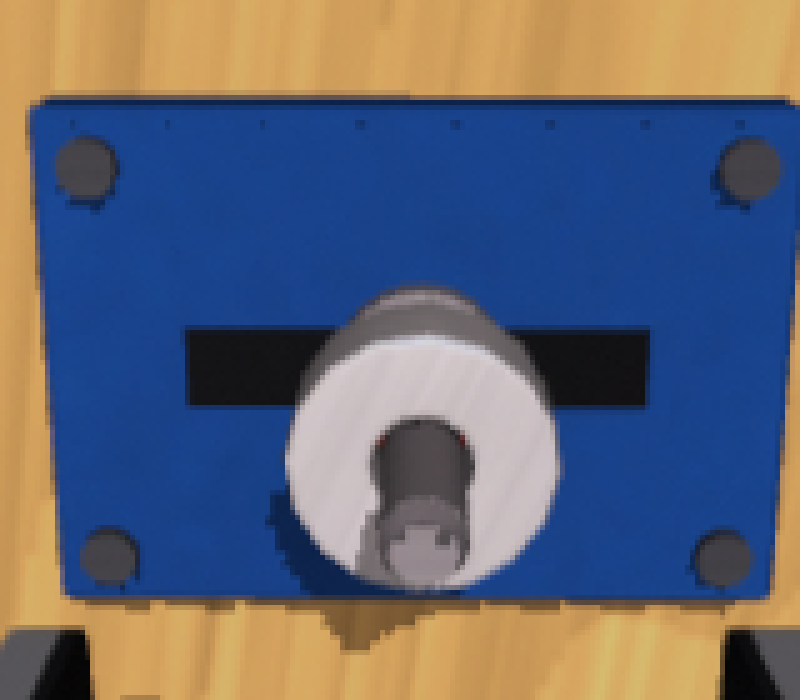

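The spacer sits flat on the collar around the bolt. Now to the washer.

Request:
arm_command(
  targets=[
    [-0.0099,0.0367,0.004,0,0,0],
    [-0.0099,0.0367,0.004,0,0,0],
    [-0.0099,0.0367,0.004,0,0,0],
    [-0.0099,0.0367,0.004,0,0,0],
    [-0.0099,0.0367,0.004,0,0,0],
    [-0.0099,0.0367,0.004,0,0,0],
    [-0.0099,0.0367,0.004,0,0,0],
    [-0.0099,0.0367,0.004,0,0,0],
    [-0.0099,0.0367,0.004,0,0,0],
    [0,0,0,0,0,0],
    [0,0,0,0,0,0],
  ],
  fingers=0.068,
)

```text
clock: 10.83
eef_pos: [468.2, -173.4, 95.0]
tcp_rot: [3.141, -0.001, 0.143]
contact_force: [-0.2, -0.9, 0.4]
opening: 0.798
```

```bash
python3 - <<'E'
from h import *
s=st()
f=r.grab_frame("wrist"); cv2.imwrite("pics/w10.png",f["image"]);H,S,V=hsv(f)
u,v=proj(f,[467.6,-172,6]).astype(int); print(u,v)
a=ell(f,(S<90)&(V<110),int(u),int(v),42,6); print(a,totool(a[0]-s["eef_pos"][:2]))
E
```

```text
t 10.83 tcp [ 468.2 -173.4   95. ] rot [ 3.141e+00 -1.000e-03  1.430e-01] F [-0.2 -0.9  0.4] T [-0.01 -0.04  0.03] op 0.798 q [-0.36  0.34  2.01 -0.    0.78 -0.5 ]
319 200
(array([ 465.1, -172.8]), (465.3, -172.9), 47.0, np.float64(46.1)) [-2.95 -1.06]
```

View pics/w10.png

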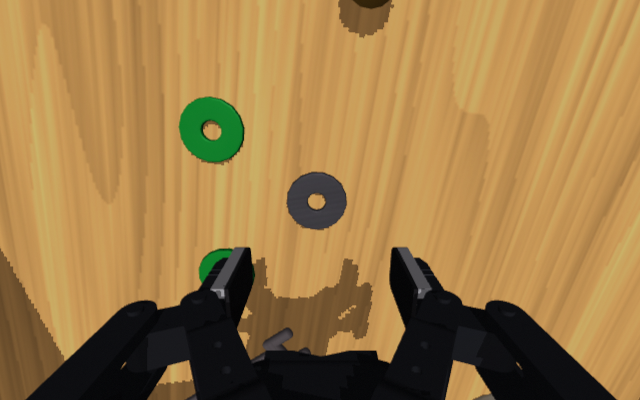

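The dark washer is at (317,201); both green rings are clear of the finger tracks. Descending.

Request:
arm_command(
  targets=[
    [-0.003,-0.001,0.03,0,0,0],
    [0,0,0.03,0,0,0],
    [0,0,0.017,0,0,0],
    [0,0,0.007,0,0,0],
    [0,0,0.003,0,0,0],
    [0,0,0.002,0,0,0],
    [0,0,0,0,0,0],
    [0,0,0,0,0,0],
  ],
)

```text
clock: 11.55
eef_pos: [466.1, -171.0, 6.6]
tcp_rot: [3.141, -0.001, 0.147]
contact_force: [-1.3, -0.5, -0.1]
opening: 0.793
```

```bash
python3 - <<'E'
from h import *
s=st()
f=r.grab_frame("wrist"); crop(f,200,180,440,340,3,"w11.png")
E
```

```text
t 11.55 tcp [ 466.1 -171.     6.6] rot [ 3.141e+00 -1.000e-03  1.470e-01] F [-1.3 -0.5 -0.1] T [-0.03  0.   -0.04] op 0.793 q [-0.35  0.5   2.06  0.    0.58 -0.5 ]
```

View pics/w11.png

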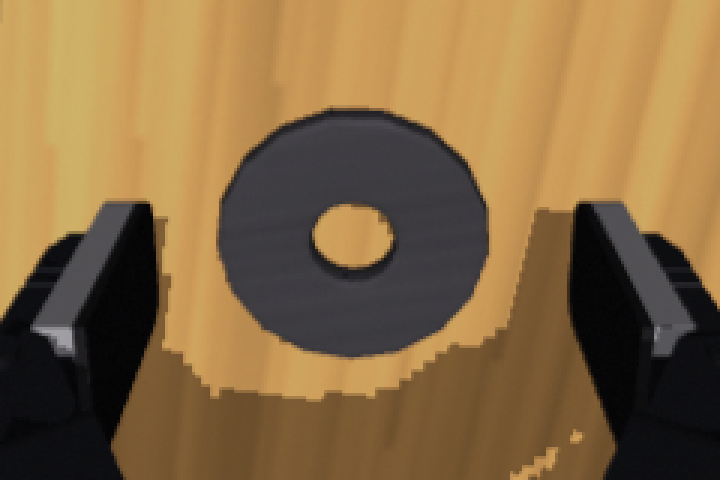

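Request:
arm_command(
  targets=[
    [0,0,0.002,0,0,0],
    [0,0,0.001,0,0,0],
    [0,0,0.001,0,0,0],
    [0,0,0,0,0,0],
  ],
  fingers=0.053,
)

```text
clock: 11.93
eef_pos: [465.2, -171.0, 1.5]
tcp_rot: [-3.142, 0.0, 0.147]
contact_force: [-0.1, -0.5, 0.7]
opening: 0.619
```

```bash
python3 - <<'E'
from h import *
s=st()
f=r.grab_frame("wrist"); crop(f,200,180,440,340,3,"w12.png")
E
```

```text
t 11.93 tcp [ 465.2 -171.     1.5] rot [-3.142  0.     0.147] F [-0.1 -0.5  0.7] T [ 0.03  0.01 -0.03] op 0.619 q [-0.36  0.51  2.06  0.    0.58 -0.5 ]
```

View pics/w12.png

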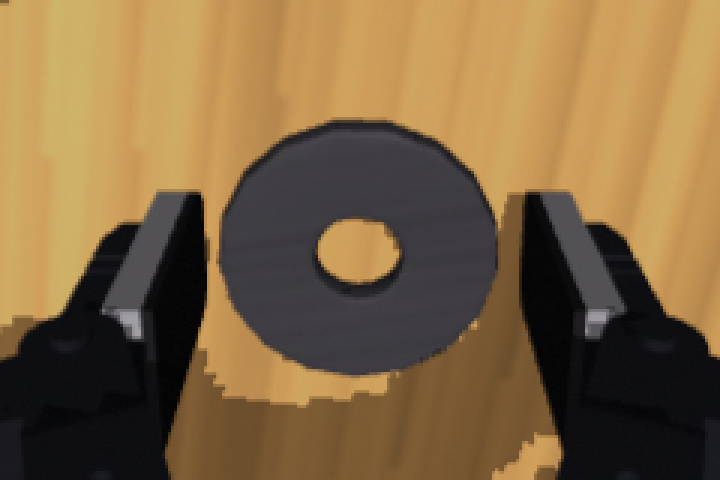

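Request:
arm_command(
  targets=[
    [0,0,0.0005,0,0,0],
    [0,0,0,0,0,0],
    [0,0,0,0,0,0],
    [0,0,0,0,0,0],
  ],
  fingers=0.04,
)

```text
clock: 12.32
eef_pos: [465.3, -171.0, 1.7]
tcp_rot: [-3.142, -0.0, 0.147]
contact_force: [-3.3, 1.0, 12.7]
opening: 0.526
```

```bash
python3 - <<'E'
from h import *
s=st()
f=r.grab_frame("wrist"); crop(f,200,180,440,340,3,"w13.png")
E
```

```text
t 12.32 tcp [ 465.3 -171.     1.7] rot [-3.142 -0.     0.147] F [-3.3  1.  12.7] T [ 0.13  0.5  -0.09] op 0.526 q [-0.36  0.51  2.06  0.    0.58 -0.5 ]
```

View pics/w13.png

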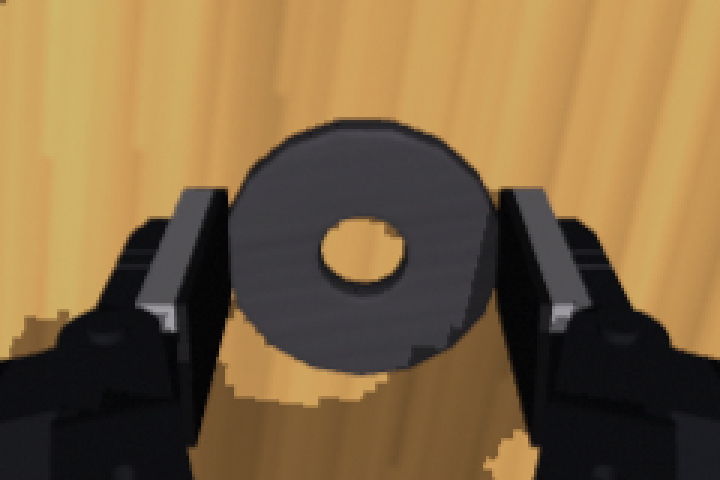

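Request:
arm_command(
  targets=[
    [0,0,-0.005,0,0,0],
    [0,0,-0.015,0,0,0],
    [0,0,-0.025,0,0,0],
    [0,0,-0.03,0,0,0],
    [0,0,-0.03,0,0,0],
    [0.0115,-0.0355,0,0,0,0],
    [0.0115,-0.0355,0,0,0,0],
    [0.0115,-0.0355,0,0,0,0],
    [0.0115,-0.0355,0,0,0,0],
    [0.0115,-0.0355,0,0,0,0],
    [0.0115,-0.0355,0,0,0,0],
    [0.0115,-0.0355,0,0,0,0],
    [0.0115,-0.0355,0,0,0,0],
    [0,0,0,0,0,0],
    [0,0,0,0,0,0],
    [0,0,0,0,0,0],
  ],
)

```text
clock: 13.7
eef_pos: [514.2, 123.3, 105.9]
tcp_rot: [3.141, 0.001, 0.148]
contact_force: [-0.3, -0.5, -1.4]
opening: 0.52
```

```bash
python3 - <<'E'
from h import *
import pickle
s=st()
f=r.grab_frame("wrist"); pickle.dump(f,open("w14.pkl","wb")); cv2.imwrite("pics/w14.png",f["image"]); crop(f,300,145,345,185,14,"w14d.png")
H,S,V=hsv(f); print(S[200:300:4,320]); print(V[200:300:4,320])
E
```

```text
t 13.70 tcp [514.2 123.3 105.9] rot [3.141e+00 1.000e-03 1.480e-01] F [-0.3 -0.5 -1.4] T [0.   0.06 0.01] op 0.520 q [ 0.23  0.37  1.94 -0.    0.83  0.08]
[209 149 147 142 141  53  22  19  20  20  17  20  17 122 149 148 149 147
 151  28  18  19  24  20  17]
[ 78 130 128 215 217  58  91  79  77  78  76  76  74 119 139 140 140 139
 137  36  84  79  75  77  73]
```

View pics/w14.png

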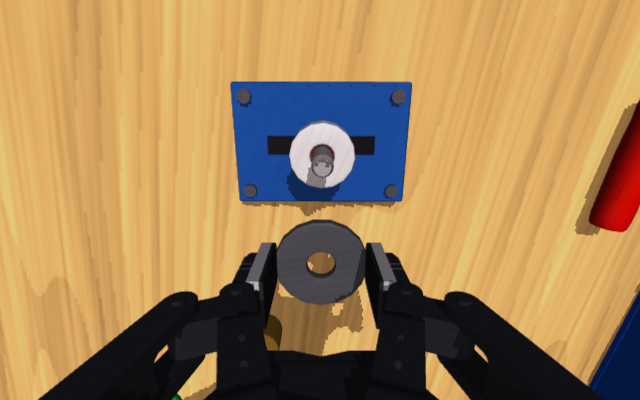

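View pics/w14d.png

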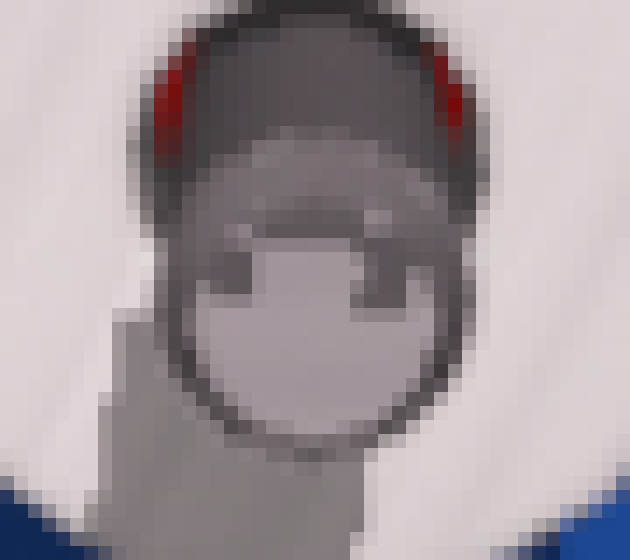

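```bash
python3 - <<'E'
from h import *
import pickle
f=pickle.load(open("w14.pkl","rb")); H,S,V=hsv(f)
b=ell(f,(S>60)|(V<55),320,264,20,110.2)
print("bore",b)
p=onplane(f,322.0,167.6,95)[:2]; print(p,totool(p-b[0]))
crop(f,270,210,370,310,6,"w14e.png")
E
```

```text
bore (array([514.8, 122. ]), (514.8, 122.0), 15.1, np.float64(14.6))
[508.61912437 167.69309665] [  0.53 -46.11]
```

View pics/w14e.png

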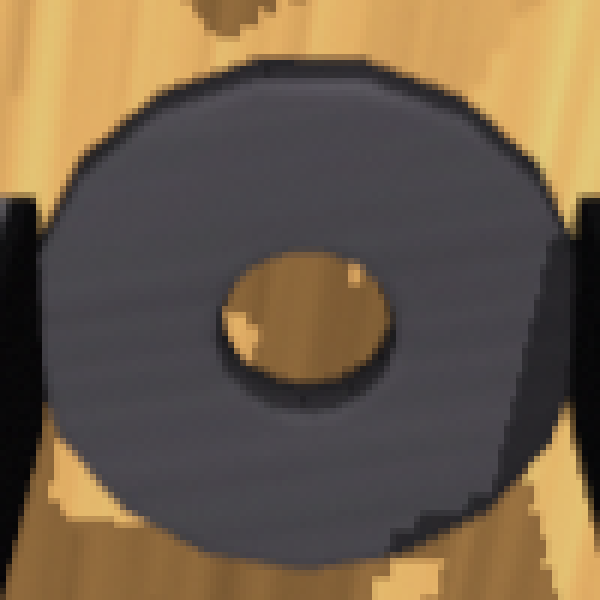

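Request:
arm_command(
  targets=[
    [0.0007,-0.0236,0,0,0,0],
    [0,-0.023,0,0,0,0],
    [0,0,0,0,0,0],
    [0,0,0.003,0,0,0],
    [0,0,0.002,0,0,0],
    [0,0,0.001,0,0,0],
    [0,0,0,0,0,0],
  ],
)

```text
clock: 14.33
eef_pos: [508.3, 168.5, 99.7]
tcp_rot: [3.141, 0.001, 0.146]
contact_force: [-0.4, -0.7, -1.3]
opening: 0.523
```

```bash
python3 - <<'E'
from h import *
import pickle
s=st(); print(totool(s["eef_pos"][:2]-[514.2,123.3]))
f=r.grab_frame("wrist"); crop(f,240,180,400,320,5,"w15.png")
E
```

```text
t 14.33 tcp [508.3 168.5  99.7] rot [3.141e+00 1.000e-03 1.460e-01] F [-0.4 -0.7 -1.3] T [ 0.05 -0.01 -0.01] op 0.523 q [ 0.32  0.38  1.93 -0.    0.83  0.17]
[  0.75 -45.53]
```

View pics/w15.png

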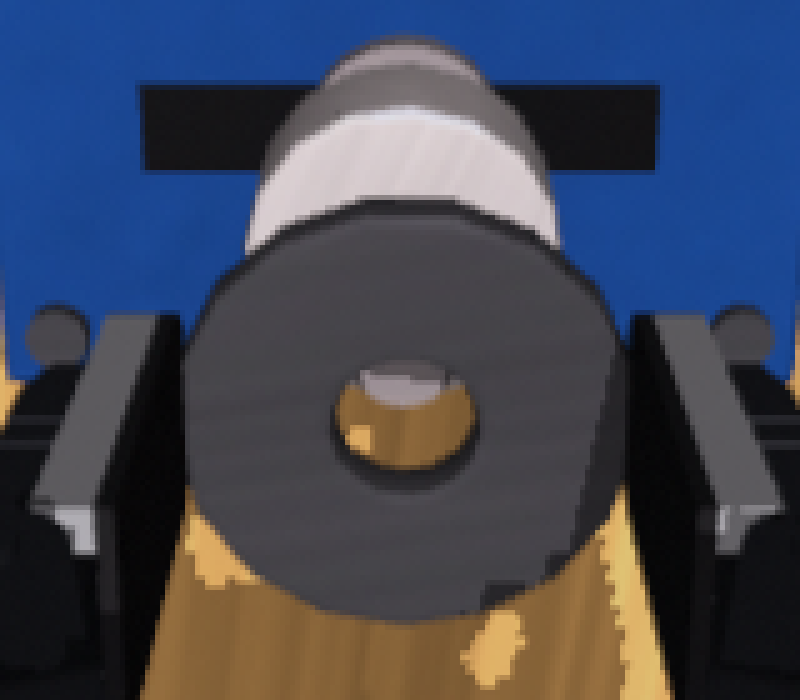

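Request:
arm_command(
  targets=[
    [0,-0.0014,0,0,0,0],
    [0,0,0.0015,0,0,0],
    [0,0,0.0015,0,0,0],
    [0,0,0.001,0,0,0],
    [0,0,0.001,0,0,0],
    [0,0,0,0,0,0],
  ],
)

```text
clock: 14.88
eef_pos: [508.1, 171.0, 94.8]
tcp_rot: [3.141, 0.0, 0.147]
contact_force: [-0.5, 0.1, -0.5]
opening: 0.524
```

```bash
python3 - <<'E'
from h import *
import pickle
s=st(); print(totool(s["eef_pos"][:2]-[514.2,123.3]))
f=r.grab_frame("wrist"); crop(f,240,180,400,320,5,"w16.png")
E
```

```text
t 14.88 tcp [508.1 171.   94.8] rot [3.141 0.    0.147] F [-0.5  0.1 -0.5] T [-0.   -0.03  0.  ] op 0.524 q [ 0.32  0.39  1.94 -0.    0.82  0.17]
[  0.94 -48.07]
```

View pics/w16.png

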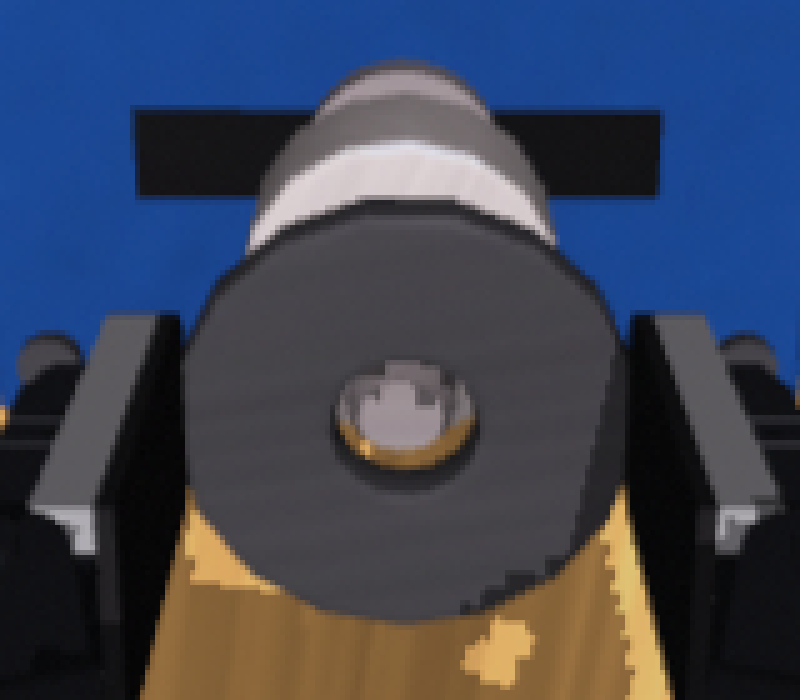

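The tip is well centred in the washer's bore with the bottom below it. Going down.

Request:
arm_command(
  targets=[
    [-0.0003,0,0.0015,0,0,0],
    [0,0,0.0015,0,0,0],
    [0,0,0.002,0,0,0],
    [0,0,0.002,0,0,0],
    [0,0,0.002,0,0,0],
    [0,0,0,0,0,0],
  ],
)

```text
clock: 15.43
eef_pos: [507.7, 170.9, 85.6]
tcp_rot: [3.141, 0.001, 0.147]
contact_force: [-0.2, 0.1, -0.9]
opening: 0.524
```

Request:
arm_command(
  targets=[
    [0,0,0.002,0,0,0],
    [0,0,0.003,0,0,0],
    [0,0,0.002,0,0,0],
    [0,0,0.002,0,0,0],
    [0,0,0,0,0,0],
  ],
)

```text
clock: 15.85
eef_pos: [507.7, 170.9, 76.6]
tcp_rot: [3.141, 0.001, 0.147]
contact_force: [-0.2, -0.0, -0.7]
opening: 0.524
```

```bash
python3 - <<'E'
from h import *
import pickle
s=st(); print(totool(s["eef_pos"][:2]-[514.2,123.3]))
f=r.grab_frame("wrist"); crop(f,240,180,400,320,5,"w17.png")
E
```

```text
t 15.85 tcp [507.7 170.9  76.6] rot [3.141e+00 1.000e-03 1.470e-01] F [-0.2 -0.  -0.7] T [-0.02 -0.06  0.05] op 0.524 q [ 0.32  0.42  1.95 -0.    0.78  0.17]
[  0.5  -48.01]
```

View pics/w17.png

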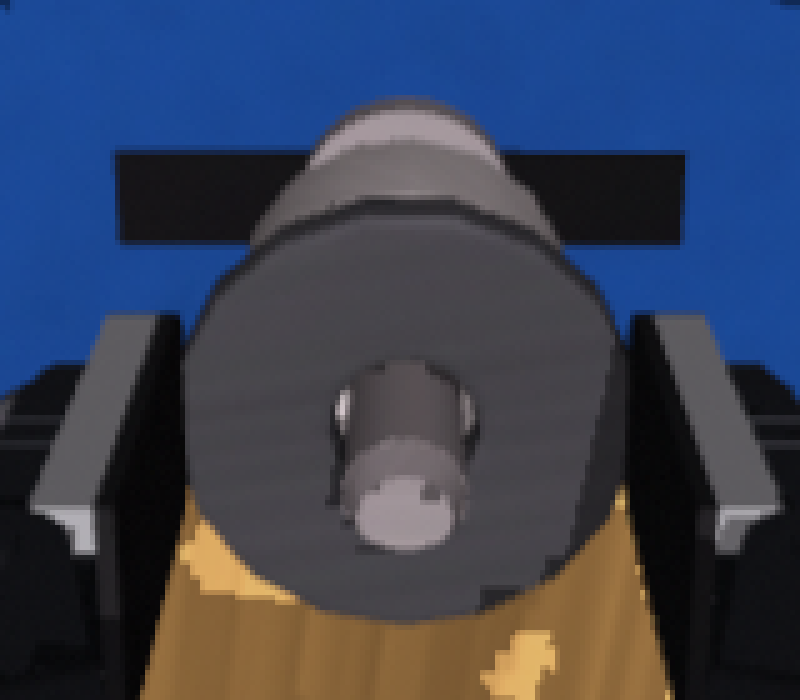

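Request:
arm_command(
  targets=[
    [0,0,0.0015,0,0,0],
    [0,0,0.0015,0,0,0],
    [0,0,0.001,0,0,0],
    [0,0,0.001,0,0,0],
    [0,0,0,0,0,0],
  ],
)

```text
clock: 16.32
eef_pos: [507.9, 170.9, 71.9]
tcp_rot: [3.142, 0.0, 0.147]
contact_force: [-0.2, -0.3, -0.9]
opening: 0.523
```

Request:
arm_command(
  targets=[
    [0,0,0.001,0,0,0],
    [0,0,0.001,0,0,0],
    [0,0,0,0,0,0],
  ],
)

```text
clock: 16.57
eef_pos: [507.9, 171.0, 69.9]
tcp_rot: [3.142, 0.0, 0.147]
contact_force: [-1.1, 0.3, -0.2]
opening: 0.52
```

Request:
arm_command(
  targets=[
    [0,0,0.001,0,0,0],
    [0,0,0,0,0,0],
  ],
)

```text
clock: 16.73
eef_pos: [508.0, 171.0, 69.0]
tcp_rot: [3.142, 0.0, 0.147]
contact_force: [0.3, -0.2, -1.6]
opening: 0.522
```

Request:
arm_command(
  targets=[
    [0,0,0,0,0,0],
    [0,0,0,0,0,0],
    [0,0,0,0,0,0],
    [0,0,-0.01,0,0,0],
    [0,0,-0.03,0,0,0],
    [0,0,-0.035,0,0,0],
    [0,0,0,0,0,0],
  ],
  fingers=0.066,
)

```text
clock: 17.32
eef_pos: [511.4, 172.1, 150.4]
tcp_rot: [-3.14, -0.009, 0.147]
contact_force: [0.9, -0.1, 0.0]
opening: 0.773
```

```bash
python3 - <<'E'
from h import *
s=st()
f=r.grab_frame("wrist"); crop(f,240,120,400,260,5,"w18.png")
E
```

```text
t 17.32 tcp [511.4 172.1 150.4] rot [-3.14  -0.009  0.147] F [ 0.9 -0.1  0. ] T [ 0.01 -0.07  0.03] op 0.773 q [ 0.32  0.31  1.9  -0.    0.92  0.17]
```

View pics/w18.png

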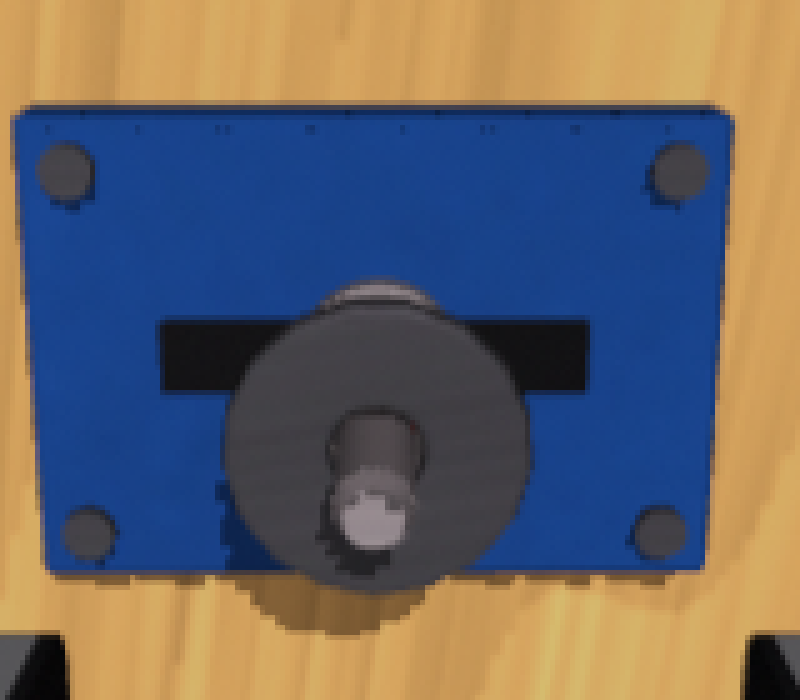

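The washer lies flat on the spacer around the bolt. On to the bushing.

Request:
arm_command(
  targets=[
    [-0.0111,0.0365,0.005,0,0,0],
    [-0.0111,0.0365,0.005,0,0,0],
    [-0.0111,0.0365,0.005,0,0,0],
    [-0.0111,0.0365,0.005,0,0,0],
    [-0.0111,0.0365,0.005,0,0,0],
    [0,0,0,0,0,0],
    [0,0,0,0,0,0],
    [0,0,0,0,0,0],
  ],
  fingers=0.062,
)

```text
clock: 18.03
eef_pos: [479.8, -17.7, 119.0]
tcp_rot: [-3.141, 0.0, 0.146]
contact_force: [0.9, 1.0, -0.2]
opening: 0.726
```

```bash
python3 - <<'E'
from h import *
s=st()
f=r.grab_frame("wrist"); cv2.imwrite("pics/w19.png",f["image"]);H,S,V=hsv(f)
u,v=proj(f,[479.5,-17.6,28]).astype(int); print(u,v)
crop(f,int(u)-50,int(v)-45,int(u)+50,int(v)+45,6,"w19c.png")
import pickle; pickle.dump(f,open("w19.pkl","wb"))
E
```

```text
t 18.03 tcp [479.8 -17.7 119. ] rot [-3.141  0.     0.146] F [ 0.9  1.  -0.2] T [ 0.03  0.02 -0.06] op 0.726 q [-0.04  0.28  2.04  0.    0.83 -0.19]
319 201
```

View pics/w19c.png

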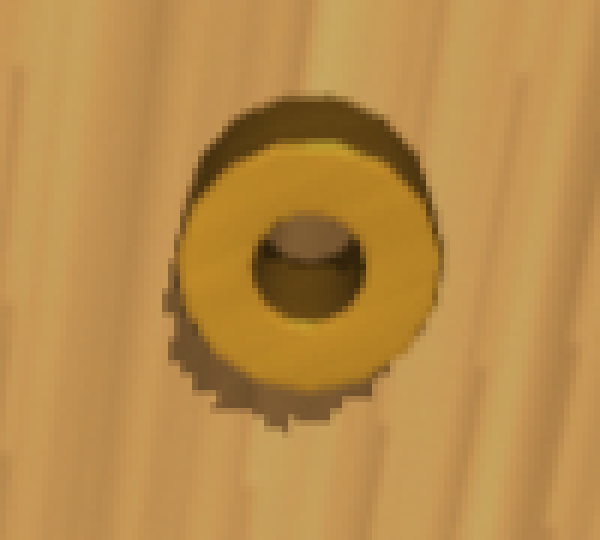

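The bushing is centred under the tool at about (320,200). Descending to grip.

Request:
arm_command(
  targets=[
    [0,0,0.03,0,0,0],
    [0,0,0.035,0,0,0],
    [0,0,0.03,0,0,0],
    [0,0,0.011,0,0,0],
    [0,0,0.005,0,0,0],
    [0,0,0,0,0,0],
    [0,0,0,0,0,0],
  ],
)

```text
clock: 18.67
eef_pos: [480.8, -17.2, 9.0]
tcp_rot: [3.141, -0.001, 0.148]
contact_force: [-1.0, -0.0, 0.2]
opening: 0.728
```

Request:
arm_command(
  targets=[
    [0,0,0,0,0,0],
    [0,0,0,0,0,0],
    [0,0,0,0,0,0],
    [0,0,0,0,0,0],
    [0,0,0,0,0,0],
    [0,0,0,0,0,0],
  ],
  fingers=0.026,
  squeeze=50,
)

```text
clock: 19.17
eef_pos: [480.9, -17.7, 9.7]
tcp_rot: [3.141, -0.002, 0.147]
contact_force: [-1.8, 1.8, 12.5]
opening: 0.406
```

```bash
python3 - <<'E'
from h import *
s=st()
f=r.grab_frame("wrist"); crop(f,200,180,440,340,3,"w20.png")
E
```

```text
t 19.17 tcp [480.9 -17.7   9.7] rot [ 3.141e+00 -2.000e-03  1.470e-01] F [-1.8  1.8 12.5] T [ 0.24  0.42 -0.06] op 0.406 q [-0.04  0.48  2.09  0.    0.57 -0.19]
```

View pics/w20.png

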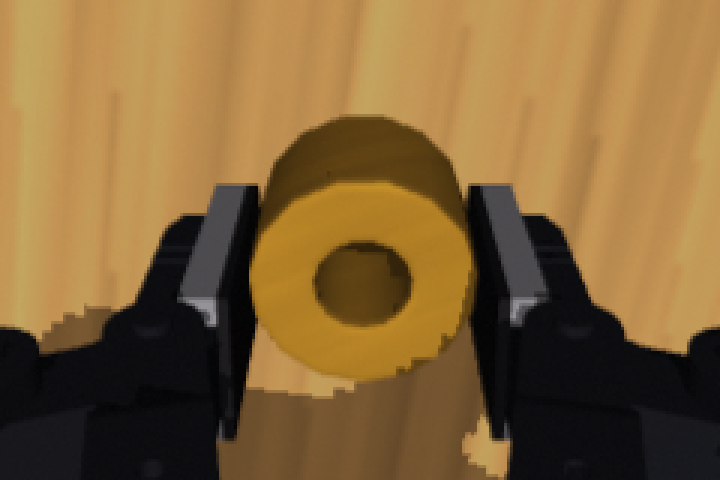

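Request:
arm_command(
  targets=[
    [0,0,-0.006,0,0,0],
    [0,0,-0.015,0,0,0],
    [0,0,-0.025,0,0,0],
    [0,0,-0.03,0,0,0],
    [0,0,-0.03,0,0,0],
    [0.0137,-0.034,0,0,0,0],
    [0.0137,-0.034,0,0,0,0],
    [0.0137,-0.034,0,0,0,0],
    [0.0137,-0.034,0,0,0,0],
    [0,0,0,0,0,0],
    [0,0,0,0,0,0],
    [0,0,0,0,0,0],
    [0,0,0,0,0,0],
  ],
)

```text
clock: 20.3
eef_pos: [513.6, 124.0, 114.3]
tcp_rot: [3.141, 0.0, 0.146]
contact_force: [-0.6, -0.1, -1.7]
opening: 0.405
```

```bash
python3 - <<'E'
from h import *
import pickle
s=st()
f=r.grab_frame("wrist"); pickle.dump(f,open("w21.pkl","wb")); cv2.imwrite("pics/w21.png",f["image"]); crop(f,300,145,345,185,14,"w21d.png")
H,S,V=hsv(f)
zt=s["eef_pos"][2]+18.3
m=(V<125)
a=ell(f,m,320,274,19,zt); print(a)
crop(f,270,220,370,320,6,"w21e.png")
E
```

```text
t 20.30 tcp [513.6 124.  114.3] rot [3.141 0.    0.146] F [-0.6 -0.1 -1.7] T [-0.   -0.05  0.01] op 0.405 q [ 0.23  0.35  1.94 -0.    0.85  0.09]
(array([513.9, 126.1]), (513.8, 126.1), 14.6, np.float64(13.9))
```

View pics/w21.png

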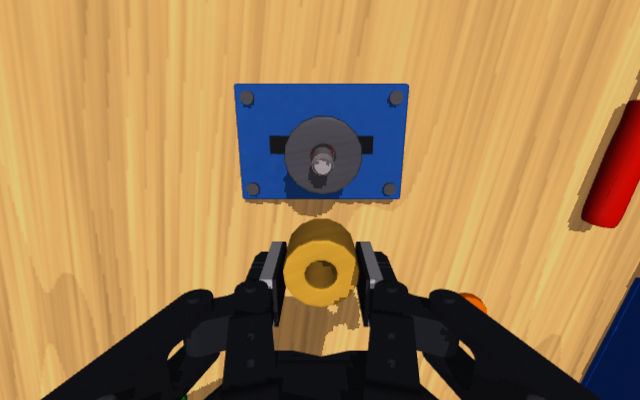

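View pics/w21d.png

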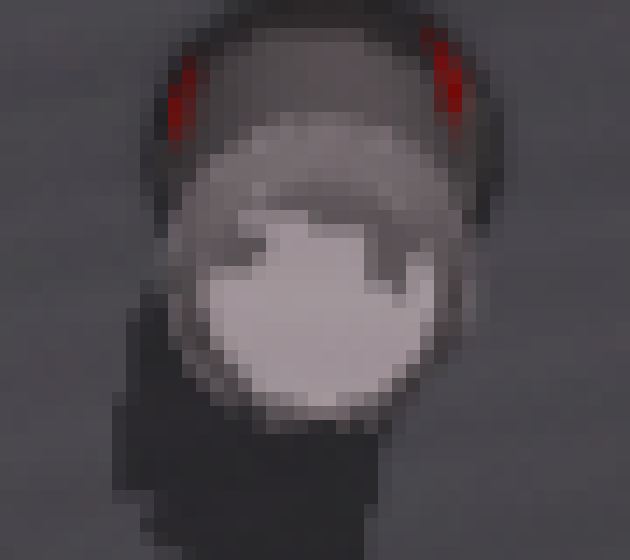

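View pics/w21e.png

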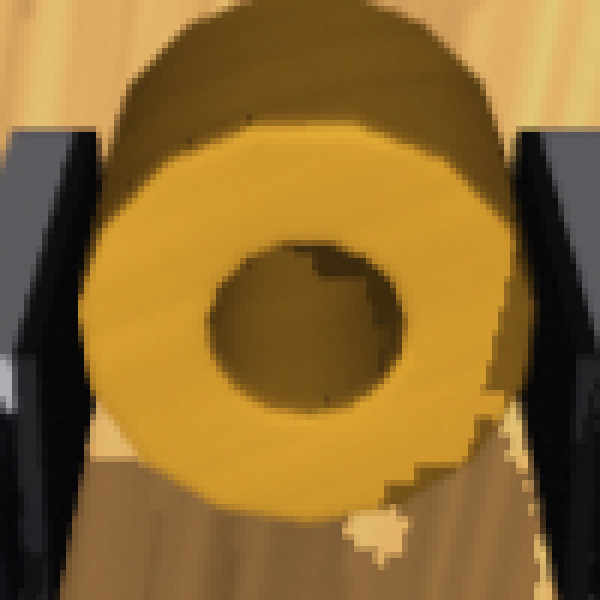

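```bash
python3 - <<'E'
from h import *
import pickle
f=pickle.load(open("w21.pkl","rb"))
p=onplane(f,322.4,166.4,95)[:2]; print(p,totool(p-[513.9,126.1]))
E
```

```text
[508.63965951 167.3439348 ] [  0.8  -41.57]
```

Request:
arm_command(
  targets=[
    [0.0007,-0.0223,0,0,0,0],
    [0,-0.021,0,0,0,0],
    [0,0,0,0,0,0],
    [0,0,0.003,0,0,0],
    [0,0,0.002,0,0,0],
    [0,0,0.001,0,0,0],
    [0,0,0,0,0,0],
    [0,0,0,0,0,0],
  ],
)

```text
clock: 21.02
eef_pos: [508.5, 167.1, 107.9]
tcp_rot: [3.141, 0.0, 0.146]
contact_force: [0.8, -0.2, -2.3]
opening: 0.407
```

```bash
python3 - <<'E'
from h import *
s=st(); print(totool(s["eef_pos"][:2]-[513.6,124]))
f=r.grab_frame("wrist"); crop(f,240,180,400,320,5,"w22.png")
E
```

```text
t 21.02 tcp [508.5 167.1 107.9] rot [3.141 0.    0.146] F [ 0.8 -0.2 -2.3] T [-0.02 -0.01 -0.01] op 0.407 q [ 0.31  0.37  1.93 -0.    0.84  0.17]
[  1.19 -43.41]
```

View pics/w22.png

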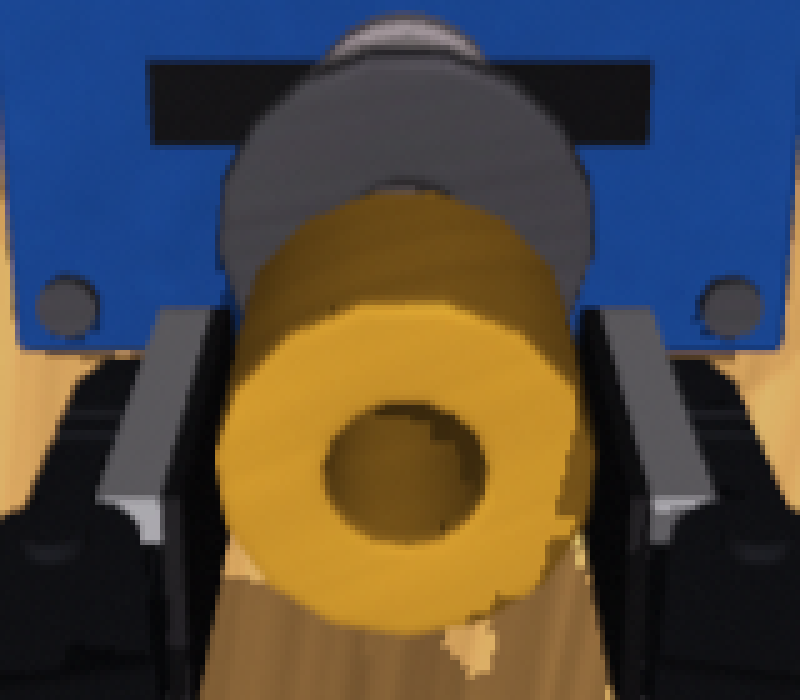

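Request:
arm_command(
  targets=[
    [-0.0002,0,0.0015,0,0,0],
    [0,0,0.001,0,0,0],
    [0,0,0.001,0,0,0],
    [0,0,0.001,0,0,0],
    [0,0,0,0,0,0],
  ],
)

```text
clock: 21.48
eef_pos: [508.1, 167.8, 103.3]
tcp_rot: [3.142, 0.0, 0.147]
contact_force: [0.4, 0.0, -1.7]
opening: 0.406
```

Request:
arm_command(
  targets=[
    [0,0,0.001,0,0,0],
    [0,0,0.001,0,0,0],
    [0,0,0.001,0,0,0],
    [0,0,0,0,0,0],
  ],
)

```text
clock: 21.82
eef_pos: [508.2, 167.8, 100.4]
tcp_rot: [3.142, 0.0, 0.147]
contact_force: [0.0, -0.1, -1.0]
opening: 0.401
```

Request:
arm_command(
  targets=[
    [0,0,0.001,0,0,0],
    [0,0,0.001,0,0,0],
    [0,0,0.001,0,0,0],
    [0,0,0.001,0,0,0],
    [0,0,0,0,0,0],
  ],
)

```text
clock: 22.23
eef_pos: [508.2, 167.8, 96.4]
tcp_rot: [3.142, 0.0, 0.147]
contact_force: [0.6, -0.7, -0.5]
opening: 0.409
```

```bash
python3 - <<'E'
from h import *
s=st()
f=r.grab_frame("wrist"); crop(f,240,180,400,320,5,"w23.png")
E
```

```text
t 22.23 tcp [508.2 167.8  96.4] rot [3.142 0.    0.147] F [ 0.6 -0.7 -0.5] T [-0.   -0.01  0.04] op 0.409 q [ 0.32  0.39  1.94 -0.    0.82  0.17]
```

View pics/w23.png

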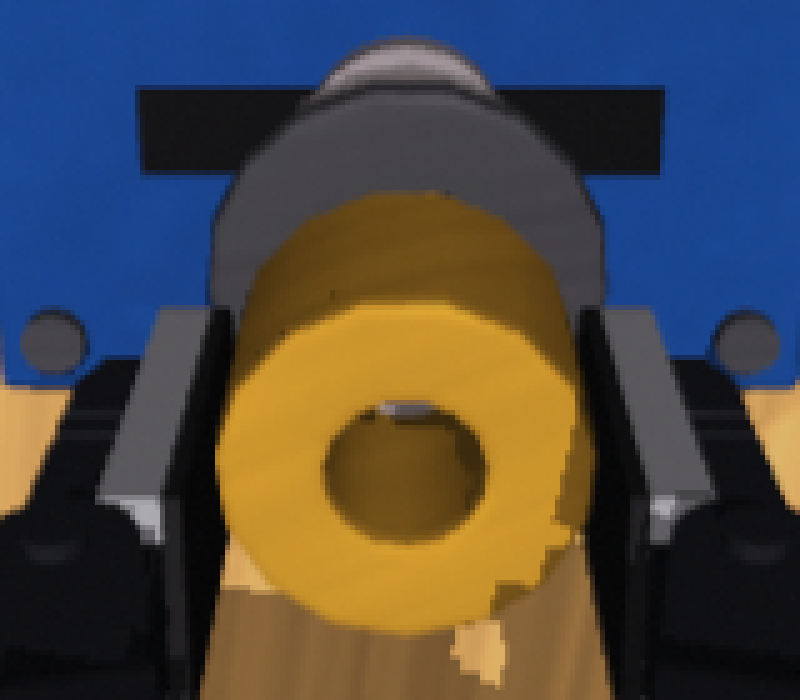

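The tip shows inside the bore at the expected place. Continuing down to the washer.

Request:
arm_command(
  targets=[
    [0,0,0.0015,0,0,0],
    [0,0,0.0015,0,0,0],
    [0,0,0.0015,0,0,0],
    [0,0,0.0015,0,0,0],
    [0,0,0.0015,0,0,0],
    [0,0,0,0,0,0],
  ],
)

```text
clock: 22.78
eef_pos: [508.1, 167.7, 88.7]
tcp_rot: [3.142, 0.0, 0.147]
contact_force: [-0.4, 0.1, -1.2]
opening: 0.409
```

Request:
arm_command(
  targets=[
    [0,0,0.001,0,0,0],
    [0,0,0.001,0,0,0],
    [0,0,0,0,0,0],
  ],
)

```text
clock: 23.03
eef_pos: [508.2, 167.8, 86.9]
tcp_rot: [3.142, 0.0, 0.147]
contact_force: [0.2, 0.5, -2.2]
opening: 0.405
```

Request:
arm_command(
  targets=[
    [0,0,0.001,0,0,0],
    [0,0,0.001,0,0,0],
    [0,0,0,0,0,0],
  ],
)

```text
clock: 23.28
eef_pos: [508.2, 167.8, 84.9]
tcp_rot: [3.142, 0.0, 0.147]
contact_force: [-0.6, 0.4, -2.3]
opening: 0.405
```

```bash
python3 - <<'E'
from h import *
s=st()
f=r.grab_frame("wrist"); crop(f,240,180,400,320,5,"w24.png")
E
```

```text
t 23.28 tcp [508.2 167.8  84.9] rot [3.142 0.    0.147] F [-0.6  0.4 -2.3] T [-0.    0.03 -0.03] op 0.405 q [ 0.32  0.41  1.94 -0.    0.79  0.17]
```

View pics/w24.png

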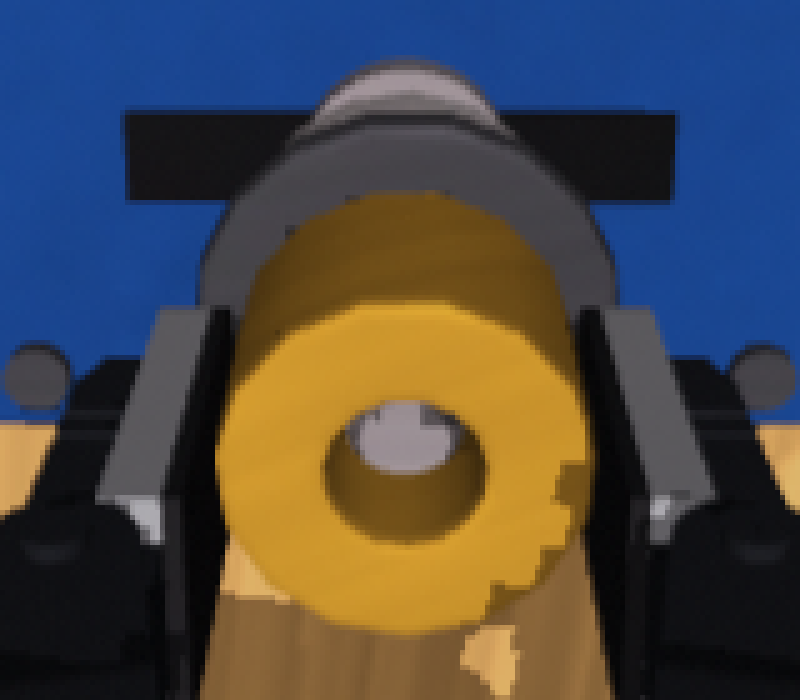

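Alignment is good. Descending to contact and pushing.

Request:
arm_command(
  targets=[
    [0,0,0.001,0,0,0],
    [0,0,0.001,0,0,0],
    [0,0,0,0,0,0],
  ],
)

```text
clock: 23.58
eef_pos: [508.2, 167.8, 82.9]
tcp_rot: [3.142, 0.0, 0.147]
contact_force: [-0.0, 0.6, -0.8]
opening: 0.41
```

Request:
arm_command(
  targets=[
    [0,0,0.001,0,0,0],
    [0,0,0.0005,0,0,0],
    [0,0,0,0,0,0],
  ],
)

```text
clock: 23.83
eef_pos: [508.3, 167.8, 81.5]
tcp_rot: [-3.142, 0.0, 0.147]
contact_force: [-0.3, 0.6, -1.8]
opening: 0.404
```

Request:
arm_command(
  targets=[
    [0,0,0.0005,0,0,0],
    [0,0,0.0005,0,0,0],
    [0,0,0,0,0,0],
  ],
)

```text
clock: 24.08
eef_pos: [508.4, 167.9, 81.0]
tcp_rot: [-3.141, -0.0, 0.147]
contact_force: [-1.9, -0.1, 3.7]
opening: 0.411
```

Contact at a TCP height of about 81.2, so the collar is about 16.5 mm up and home should be near TCP 64.8. Pushing gently.

Request:
arm_command(
  targets=[
    [0,0,0.0005,0,0,0],
    [0,0,0.0005,0,0,0],
    [0,0,0,0,0,0],
  ],
)

```text
clock: 24.33
eef_pos: [508.5, 167.9, 80.0]
tcp_rot: [-3.141, -0.0, 0.147]
contact_force: [-1.0, -0.8, 5.3]
opening: 0.404
```

Request:
arm_command(
  targets=[
    [0,0,0.0005,0,0,0],
    [0,0,0.0005,0,0,0],
    [0,0,0,0,0,0],
  ],
)

```text
clock: 24.58
eef_pos: [508.4, 167.9, 79.0]
tcp_rot: [-3.141, -0.0, 0.147]
contact_force: [-1.7, -1.0, 5.2]
opening: 0.408
```

The collar slides at a steady force of about 5 N. Continuing.

Request:
arm_command(
  targets=[
    [0,0,0.001,0,0,0],
    [0,0,0.001,0,0,0],
    [0,0,0.001,0,0,0],
    [0,0,0.001,0,0,0],
    [0,0,0,0,0,0],
  ],
)

```text
clock: 25.0
eef_pos: [508.4, 167.8, 74.9]
tcp_rot: [-3.142, -0.0, 0.147]
contact_force: [-1.5, -0.2, 3.4]
opening: 0.406
```

Request:
arm_command(
  targets=[
    [0,0,0.001,0,0,0],
    [0,0,0.001,0,0,0],
    [0,0,0.001,0,0,0],
    [0,0,0.001,0,0,0],
    [0,0,0,0,0,0],
  ],
)

```text
clock: 25.42
eef_pos: [508.4, 167.8, 70.9]
tcp_rot: [-3.142, -0.0, 0.147]
contact_force: [-1.8, 0.8, 3.6]
opening: 0.408
```

```bash
python3 - <<'E'
from h import *
s=st()
f=r.grab_frame("wrist"); crop(f,240,180,400,320,5,"w25.png")
E
```

```text
t 25.42 tcp [508.4 167.8  70.9] rot [-3.142 -0.     0.147] F [-1.8  0.8  3.6] T [-0.05  0.22 -0.02] op 0.408 q [ 0.32  0.43  1.95 -0.    0.76  0.17]
```

View pics/w25.png

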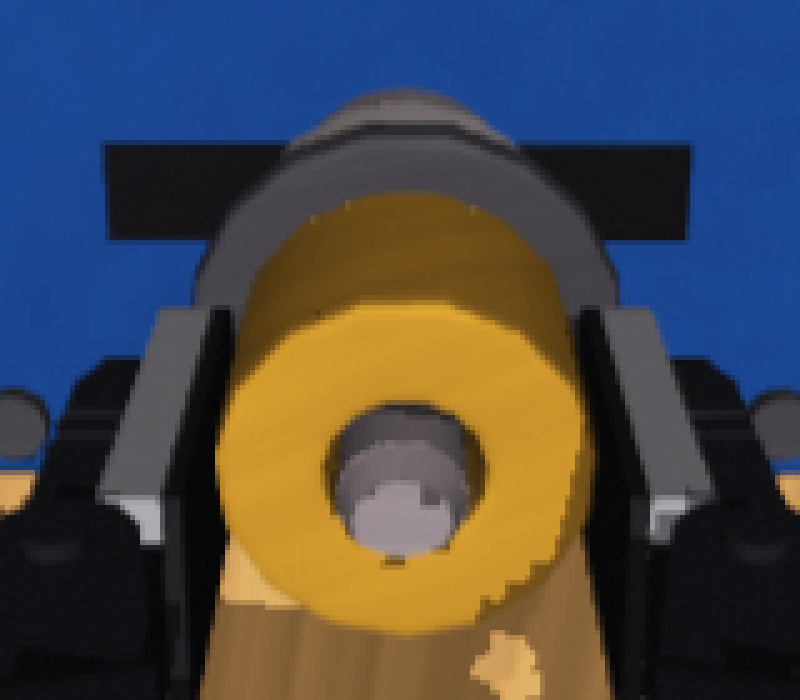

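Everything moves together and stays centred. About 6 mm remains; I'll take the last part in small steps.

Request:
arm_command(
  targets=[
    [0,0,0.001,0,0,0],
    [0,0,0.001,0,0,0],
    [0,0,0.001,0,0,0],
    [0,0,0,0,0,0],
  ],
)

```text
clock: 25.8
eef_pos: [508.4, 167.8, 67.8]
tcp_rot: [-3.142, -0.0, 0.147]
contact_force: [-0.9, -1.0, 4.8]
opening: 0.409
```

Request:
arm_command(
  targets=[
    [0,0,0.0005,0,0,0],
    [0,0,0.0005,0,0,0],
    [0,0,0.0005,0,0,0],
    [0,0,0,0,0,0],
  ],
)

```text
clock: 26.13
eef_pos: [508.4, 167.9, 66.4]
tcp_rot: [-3.142, -0.0, 0.147]
contact_force: [-1.9, 0.1, 6.2]
opening: 0.408
```

Request:
arm_command(
  targets=[
    [0,0,0.0005,0,0,0],
    [0,0,0.0004,0,0,0],
    [0,0,0,0,0,0],
  ],
)

```text
clock: 26.38
eef_pos: [508.4, 167.8, 65.5]
tcp_rot: [-3.142, -0.0, 0.147]
contact_force: [-1.5, 0.1, 5.4]
opening: 0.404
```

Request:
arm_command(
  targets=[
    [0,0,0.0004,0,0,0],
    [0,0,0,0,0,0],
  ],
)

```text
clock: 26.55
eef_pos: [508.4, 167.9, 65.1]
tcp_rot: [-3.142, -0.0, 0.147]
contact_force: [-1.3, 0.1, 6.0]
opening: 0.409
```

Request:
arm_command(
  targets=[
    [0,0,0.0004,0,0,0],
    [0,0,0,0,0,0],
  ],
)

```text
clock: 26.72
eef_pos: [508.5, 167.8, 64.8]
tcp_rot: [-3.142, -0.0, 0.147]
contact_force: [-2.3, -0.4, 5.5]
opening: 0.408
```

Request:
arm_command(
  targets=[
    [0,0,0.0004,0,0,0],
    [0,0,0,0,0,0],
  ],
)

```text
clock: 26.88
eef_pos: [508.5, 167.9, 64.7]
tcp_rot: [-3.141, -0.0, 0.147]
contact_force: [-2.6, -0.9, 9.5]
opening: 0.405
```

Request:
arm_command(
  targets=[
    [0,0,0.0003,0,0,0],
    [0,0,0,0,0,0],
  ],
)

```text
clock: 27.05
eef_pos: [508.6, 167.9, 64.6]
tcp_rot: [-3.141, -0.001, 0.147]
contact_force: [-4.1, -0.6, 14.6]
opening: 0.407
```

Request:
arm_command(
  targets=[
    [0,0,0.0003,0,0,0],
    [0,0,0,0,0,0],
  ],
)

```text
clock: 27.22
eef_pos: [508.6, 167.9, 64.6]
tcp_rot: [-3.141, -0.001, 0.147]
contact_force: [-4.4, -1.2, 16.3]
opening: 0.41
```

Firm stop at 64.6 mm (bushing bottom about 55 mm): the collar is home. Unloading, releasing and retreating.

Request:
arm_command(
  targets=[
    [0,0,-0.0004,0,0,0],
    [0,0,-0.0003,0,0,0],
    [0,0,0,0,0,0],
  ],
)

```text
clock: 27.47
eef_pos: [508.5, 167.9, 64.7]
tcp_rot: [-3.141, -0.001, 0.147]
contact_force: [-2.8, -0.9, 8.7]
opening: 0.405
```

Request:
arm_command(
  targets=[
    [0,0,0,0,0,0],
    [0,0,0,0,0,0],
    [0,0,0,0,0,0],
    [0,0,0,0,0,0],
    [0,0,-0.004,0,0,0],
    [0,0,-0.02,0,0,0],
    [0,0,-0.03,0,0,0],
    [0,0,-0.03,0,0,0],
    [0,0,-0.02,0,0,0],
    [0,0,0,0,0,0],
    [0,0,0,0,0,0],
    [0,0,0,0,0,0],
  ],
  fingers=0.062,
)

```text
clock: 28.47
eef_pos: [507.8, 167.6, 167.6]
tcp_rot: [3.141, 0.001, 0.147]
contact_force: [-0.5, -0.3, -0.2]
opening: 0.724
```

```bash
python3 - <<'E'
from h import *
import pickle
s=st()
f=r.grab_frame("wrist"); crop(f,240,100,400,240,5,"w26.png")
g=r.grab_frame("side"); crop(g,260,140,420,260,5,"s26.png")
E
```

```text
t 28.47 tcp [507.8 167.6 167.6] rot [3.141e+00 1.000e-03 1.470e-01] F [-0.5 -0.3 -0.2] T [-0.06 -0.   -0.03] op 0.724 q [ 0.32  0.29  1.89 -0.    0.97  0.17]
```

View pics/w26.png

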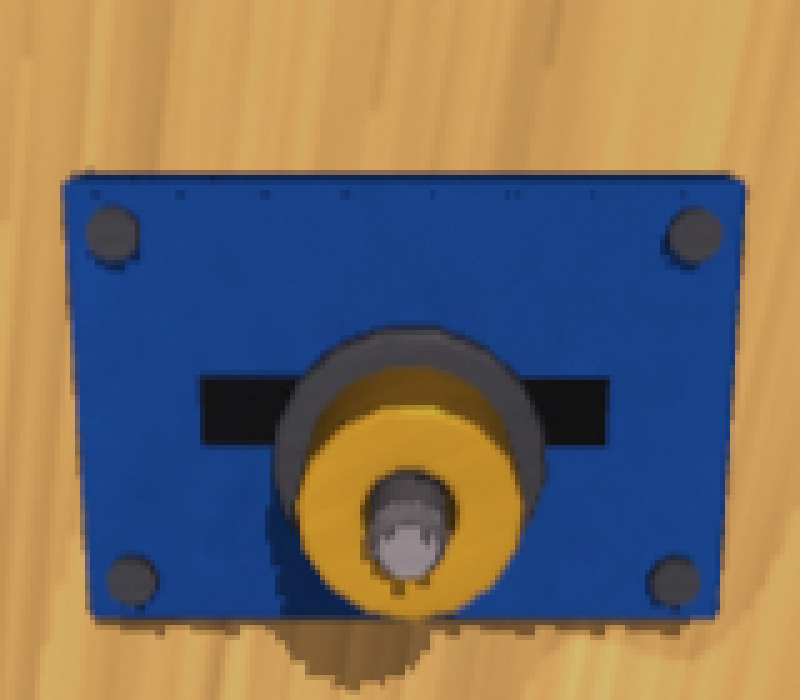

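View pics/s26.png

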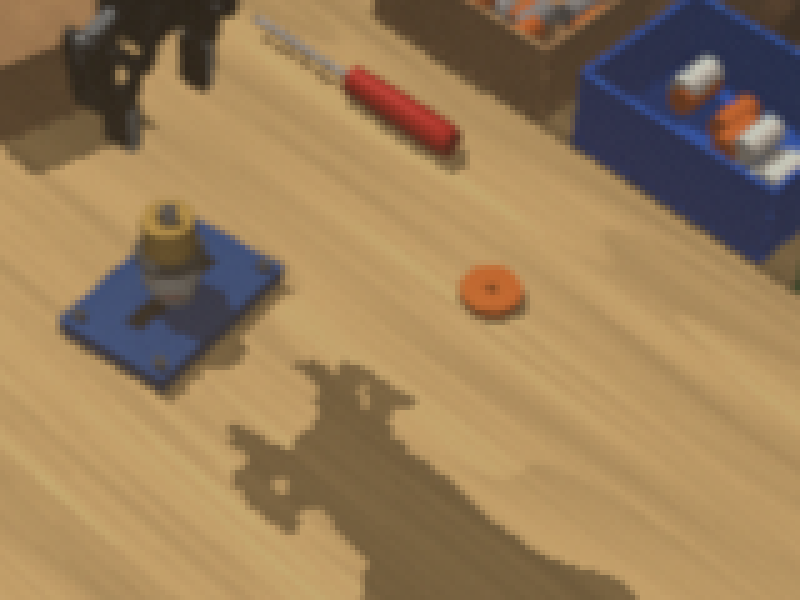

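The wrist view shows the bushing, washer and spacer stacked around the bolt, tip at about (321,209). The side view shows a compact, level stack. I'll check the bushing height by its apparent diameter, then hand in.

```bash
python3 - <<'E'
from h import *
f=r.grab_frame("wrist"); H,S,V=hsv(f)
for z in (81,83,85,88): print(z,ell(f,(S>180)&(V>140)&(H>15)&(H<30),322,202,30,z))
a=ell(f,(S<90)&(V<110)&(V>50),320,185,40,55); print("washer top z=55",a)
st()
E
```

```text
81 (array([508.7, 168.9]), (508.6, 168.9), 34.8, np.float64(34.1))
83 (array([508.6, 169.6]), (508.5, 169.6), 34.5, np.float64(33.8))
85 (array([508.4, 170.3]), (508.4, 170.2), 34.2, np.float64(33.5))
88 (array([508.3, 171.3]), (508.3, 171.2), 33.7, np.float64(33.1))
washer top z=55 (array([508.4, 174. ]), (508.7, 169.4), 46.6, np.float64(40.2))
t 28.62 tcp [507.5 167.5 166.9] rot [3.141e+00 2.000e-03 1.470e-01] F [-0.3  0.9  0. ] T [-0.01 -0.03  0.01] op 0.726 q [ 0.32  0.29  1.89 -0.    0.97  0.17]
```

```bash
python3 -c "
from rig import r
print(r.sign_off())"
```

```text
the job is handed in; nothing more can be done
None
```

I threaded the spacer, then the dark steel washer, then the brass bushing onto the bolt. I then pushed the stack down by the held bushing, let go and retreated upwards. I handed the job in at about 28.6 s; no verdict was reported.

- **Seating:** The collar slid at about 5 N as read at the wrist. It then hit a firm stop with the bushing's underside at about 55 mm, where a collar fully home puts it.
- **Jig load:** The highest wrist force I read while pushing was about 17 N, against the 40 N limit. I read it only at the end of each move, so a brief higher peak would not show.
- **Final pictures:** The stack looks level and centred round the bolt, and the gripper is open and clear. I did not measure how far the other things might have moved, but I never touched them.
- **Weaker checks:** The bushing's apparent diameter came out at about 34.5 mm instead of 36 mm, so that picture is only a rough check on its height. My fit of the washer's outline in the last picture was poor because the bushing hides part of it. The height therefore rests mainly on the firm stop.

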